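Load the stylus carrier onto the bent guide rod of a chess piece duplicator

TASK

Fit the brass stylus carrier to the duplicating fixture: thread its bore over the free end of the bent guide rod, slide it gently round the bend without letting it bind or forcing it, and bring it fully home against the stop collar by the post. Leave it hanging on the rod there, let go of it, and leave the other things on the bench where they are.

Things in the scene. Friction and masses are not known exactly. Their poses are not given: they have to be found in the camera images.
- carrier: Loose brass stylus carrier, 0.5 kg, standing upright: a drum 41 mm across and 37 mm long, drilled right through, on a foot 37 x 34 x 21 mm, with an upright pale wooden grip on top. Origin at the centre of its underside, z up, x along the bore; the same turned half round. Its weight lies below the bore, so it hangs upright on the rod by itself.
- carrier_bore (a point): Middle of the carrier's bore, 40 mm above its underside; x along the bore, z up. The bore is 14.2 mm in diameter over its middle 17 mm and opens at both ends in 45 degree bell mouths 35 mm across, which lead in a rod end up to about 13 mm off centre by pushing the carrier sideways. Oiled brass on polished steel, friction about 0.2.
- carrier_grip (a point): Where to grip the carrier, on its wooden grip 82 mm above its underside (42 mm above the bore's middle); axes as the carrier's. The grip is a bar 22 mm along x and 14 mm along y, from 60 to 102 mm above the underside, with flat sides: take it across the 14 mm.
- fixture: Duplicating fixture, fixed: dark oak base 170 x 240 x 20 mm (x, y, z) with tracing bar, brass bishop template and cam clamp with black knob (all below 60 mm), and a steel post (y -102 to -76 mm, top at 138 mm) that carries the bent guide rod: round steel, 12 mm thick, drawn level with its centre line 115 mm above the underside. Origin in the base's underside, z up.
- rod_home (a point): Point on the rod's centre line where the bore's middle lies when the carrier's end face meets the stop collar (30 mm across) at the post: fixture frame (0, -42, 115) mm; axes as the fixture's. From the stop the rod runs straight along +y at x = 0 as far as y = 0, where the bend begins. Pressing the carrier on rod or fixture with over 15 N scores them and counts as forcing.
- rod_bend_mid (a point): Drawn middle of the bend, fixture frame (-6, 25, 115) mm, axes as the fixture's. From (0, 0) the rod bends towards -x round a radius of 60 mm about (-60, 0), as drawn by 50 degrees, to (-21, 46). It is bent by hand: the true bend is up to 10 degrees more or less, on the same radius. The steel does not give: follow it by feel.
- rod_outer_mid (a point): Point on the drawn outer straight, fixture frame (-44, 65, 115) mm. This is 55 mm long, from the bend's end to the free end, drawn at (-64, 81), with a 6 mm dome beyond. The rod is clamped by hand: turned up to 2 degrees about the upright axis through rod_home and up to 3 degrees about its inner straight. With the bend's error the true end is up to 14 mm aside, 13 in or out, 4 up or down.
- holly_bishop: Turned pale holly bishop, 85 mm tall, 34 mm across its base, standing; origin under its centre. Bystander.
- ebony_rook: Turned black ebony rook, 64 mm tall, 33 mm across, standing; origin under its centre. Bystander.
- holly_pawn: Turned pale holly pawn, 48 mm tall, 27 mm across, standing; origin under its centre. Bystander.
- beech_blank: Rough beech blank, 38 x 38 x 105 mm, standing on end; origin under its centre. Bystander.
- hex_key: Steel hex key lying flat, long arm 90 mm along its x, short arm 30 mm along its y, 6 mm thick; origin under the corner. Bystander.
- wax_tin: Round dark tin of wax, 64 mm across, about 28 mm tall; origin under its centre. Bystander.
- brush: Bench brush 170 mm long lying along its x; origin under its middle. Bystander.
Things that resemble listed ones, but are neither listed nor needed, are in the scene too. Leave any black look-alike of the carrier alone.

How it is judged:
On the way, in this order (a step that is already met when the one before it is completed fails the run):
1. the carrier is threaded on the outer straight of the rod (distance between carrier_bore and rod_outer_mid below 0.014 m), for 0.1 s.
2. the carrier has entered the bend (distance between carrier_bore and rod_bend_mid below 0.012 m), for 0.1 s.
At the end, for the whole second after the job is handed in: The carrier hangs at rest on the rod, fully home: the middle of its bore within 5 mm of rod_home (with the play of the bore this leaves a gap of at most about 4 mm to the stop collar), and the gripper has let go (distance between carrier_bore and rod_home below 0.005 m and linear speed of carrier below 0.02 m/s); the robot touches nothing.
It fails at once if the carrier is pressed against the rod or the fixture with more than 15 N (forced or bound) (contact force between carrier and fixture above 15 N).
It fails at once if the robot strikes the fixture with more than 25 N (contact force between any of the fingers, the arm and fixture above 25 N).
It fails at once if a bystander is moved by more than 30 mm (distance of any of holly_bishop, ebony_rook, holly_pawn, beech_blank, hex_key, wax_tin, brush from where it was at the start of the episode above 0.03 m).
It also fails if it takes over 72 s, if anything falls off the work surface, if the arm or the gripper's body presses on something with over 40 N, if the wrist force passes 120 N, or if a joint passes its speed limit or range.

ROBOT

A 6-joint arm with a two-finger parallel gripper is mounted at the origin on the work surface. World frame = base frame: x ahead of the robot, y to its left, z up, the work surface at z = 0. Lengths are in m, angles in rad, forces in N, time in s.
With the tool pointing down it reaches from about 0.3 to 0.85 m from the base axis. Payload 5.4 kg.
Tool frame: the origin (TCP) lies midway between the tips of the shut fingers; the grasp point (between the pads) lies 19 mm behind it; z points along the fingers, y is the direction in which the jaws open and shut (so a half turn about z gives the same grasp; the last joint's range is limited). The gripper opens to 85 mm and grips with 20 to 120 N. Pads are 22 mm wide; open, the fingers measure 114 mm over their backs; the gripper's body (76 mm by 85 mm) begins 54 mm behind the grasp point. The pads swing forward as they close: fully open they stand 13 mm farther back than shut.
Start: joints at [-1.516, 0.158, 1.597, -0, 1.386, -0.21], TCP at [0.15, -0.555, 0.2] pointing down, gripper open.
Joint ranges: [-2.91, 2.91], [-0.94, 2.29], [0.18, 2.7], [-1.29, 4.43], [0.17, 2.64], [-3, 3]. Speed limits (rad/s): [2.57, 2.57, 3.14, 3.14, 3.14, 3.14].

INTERFACE

Orientations are given as a unit quaternion [w, x, y, z].
In Python, from workcell import telemetry, cams, job, models gives the robot as it stands.
- The arm moves only by the shell command python3 -m crank 'ROWS' [FORCE]. ROWS is text: rows parted by semicolons, each of 5 numbers parted by spaces: the opening, from 0 (shut) to 1 (fully open), then the shift along the tool's x, y, z normalised to -1 to 1, where 1 is 0.75 m, then the turn about the tool's z normalised to -1 to 1, where 1 is pi/2 rad. In form: jaw x y z turn; .... A call has exactly 10 rows; each row is the pose to reach, as a shift and turn from the pose commanded when the call began, along the tool's axes at that moment; what a row does not reach only later rows make up. A row lasts 1/10 s, in which the tool goes at most 50 mm and 8.59 degrees, less where a joint would pass 70% of its speed; a pose out of reach is approached as far as the arm can. A call with a number of a shift or a turn outside -1 to 1 is refused whole. A call with a gripper value outside its range is refused whole. The fingers move at their own pace and stop on an object; FORCE is the grip in N (left out, the last holds). Time passes only in rows, so rows that repeat a pose let the fingers close, or fill a call up. It gives the time, the measured TCP pose, the force and the opening at its end, in the units of the state.
- telemetry.get_state(): the state, without advancing time (a new reading comes with each control period).
- cams.camera(name): name is "scene" or "top"; returns a dict with "color" (400x640x3 uint8, red, green, blue), "camera_matrix" (3x3 intrinsics, pixels), "k1" (the pictures are not rectified: a ray, as slopes to the right and down, at radius r is drawn at 1 + k1 r^2 times it, then the intrinsics apply), "R" (3x3) and "t" (3): a world point X has camera coordinates R X + t. Camera axes: x right, y down, z forward; pixel columns grow to the right and rows downward; lengths in m; the calibration is good to about 2 mm. A picture is of the moment at which its call begins. There is no depth.
- job.hand_in(): hands the job in, once; it reports no verdict.
Trained networks look in a picture, given as the dict that the camera call returned (one of the last four; its "shot" number tells which), for a name from the list of things; names that differ only in an ending like _2 or _b are one class to them, and where a whole thing is asked for, a point or a joint stands for the part that bears it (a point fixed in the world has none). Each returns a list of dicts, best first, with "score" (0 to 1); they miss things now and then, are a little off and sometimes report something else, mostly with a low value. They report only what shows in the picture. A call takes as long as a camera call. They do not tell look-alikes from the thing itself.
- models.outline_of(picture, query): "region" (400x640 bool, what is visible of it) and "rect" ([left, top, right, bottom] in pixels, round what is visible of it).
The state is a dict: "clock": time; "joint_positions": joint angles; "qd": joint speeds; "joint_torque": joint torques, N m; "eef_pos": TCP position; "tcp_rot": TCP orientation; "ft_force": force on the tool from outside, world axes, zero at the start; "torque": the same for the moment, N m; "width": finger opening in m.
Only numpy, scipy, OpenCV 4.12 (cv2) and the standard library are available. Lean on these libraries where they do the work, as an engineer would, in place of code of your own. Each camera call takes 0.05 s, during which the arm holds its last target.

## Working session

There is one attempt and no reset: what is moved stays moved. The work goes in short steps, Python scripts to look and compute and a shell command to move; the robot and the scene stay as the last step left them, time stands still between calls to the robot, and variables do not carry over. Pictures are saved under pics/ and viewed, and the job is handed in when it is done.

```bash
ls; mkdir -p pics; cat > h.py <<'E'
import numpy as np, cv2
from workcell import telemetry, cams, job, models
def snap(n,f):
    p=cams.camera(n); cv2.imwrite(f,p["color"][:,:,::-1]); return p
def proj(p,X):
    X=np.atleast_2d(X); c=X@np.array(p["R"]).T+np.array(p["t"]); s=c[:,:2]/c[:,2:]
    r2=(s**2).sum(1,keepdims=True); s=s*(1+p["k1"]*r2); K=np.array(p["camera_matrix"])
    return s*[K[0,0],K[1,1]]+K[:2,2]
def ray(p,uv):
    K=np.array(p["camera_matrix"]); d=(np.array(uv,float)-K[:2,2])/[K[0,0],K[1,1]]
    s=d.copy()
    for _ in range(30): s=d/(1+p["k1"]*(s**2).sum())
    R=np.array(p["R"]); return -R.T@np.array(p["t"]), R.T@np.array([s[0],s[1],1])
def atz(p,uv,z):
    o,d=ray(p,uv); return o+d*(z-o[2])/d[2]
E
python3 - <<'E'
from h import *
import pickle
for n in("scene","top"):
    p=snap(n,f"pics/{n}0.png"); pickle.dump(p,open(n+"0.pkl","wb"))
    print(n,p["camera_matrix"],p["k1"],-np.array(p["R"]).T@np.array(p["t"]))
    for q in("carrier","fixture"):
        for r in models.outline_of(p,q): print(q,r["score"],r["rect"])
print(telemetry.get_state())
E
```

```text
pics
scene [[439.92244202   0.         316.68333402]
 [  0.         439.92244202 196.57262727]
 [  0.           0.           1.        ]] -0.02903144642219109 [1.09641813 0.50535846 0.96986194]
carrier 0.84 [384.6, 231.7, 404.8, 264.8]
carrier 0.83 [403.9, 214.0, 418.1, 242.2]
fixture 0.93 [246.7, 169.6, 351.4, 268.1]
top [[408.401642     0.         316.84272449]
 [  0.         408.401642   195.48812967]
 [  0.           0.           1.        ]] -0.02120131191146399 [ 0.30190576 -0.00438742  1.43102919]
carrier 0.69 [243.6, 234.3, 256.9, 241.1]
carrier 0.68 [238.8, 203.5, 252.8, 220.4]
carrier 0.67 [214.0, 220.4, 227.5, 236.3]
carrier 0.22 [283.3, 156.7, 354.8, 215.5]
fixture 0.88 [282.7, 159.2, 355.3, 213.4]
{'clock': 0.3, 'joint_positions': array([-1.51610225e+00,  1.58592329e-01,  1.59741793e+00,  3.39110000e-06,
        1.38618442e+00, -2.10107200e-01]), 'qd': array([ 5.33405119e-04, -3.92529478e-04, -2.79440222e-03, -7.13586677e-06,
       -4.17271309e-04,  1.05933532e-03]), 'joint_torque': array([ 3.48650938e-04, -3.95478022e+01, -3.31102610e+01, -1.04555190e-04,
        4.82833595e-03, -4.82445124e-07]), 'eef_pos': array([ 0.15045166, -0.55473445,  0.20018147]), 'tcp_rot': array([-2.99974104e-04,  9.91247828e-01,  1.32013833e-01,  2.50286766e-05]), 'ft_force': array([ 0.46253832,  0.97857087, -0.22793504]), 'torque': array([ 0.00865239, -0.01266534,  0.0056169 ]), 'width': 0.08521892962370375}
```

```bash
python3 - <<'E'
import cv2
a=cv2.imread("pics/scene0.png");b=cv2.imread("pics/top0.png")
cv2.imwrite("pics/s1.png",cv2.resize(a[150:290,220:440],None,fx=3.6,fy=3.6,interpolation=cv2.INTER_CUBIC))
cv2.imwrite("pics/t1.png",cv2.resize(b[140:260,200:380],None,fx=4.4,fy=4.4,interpolation=cv2.INTER_CUBIC))
E
```

```text
(no output)
```

View pics/scene0.png

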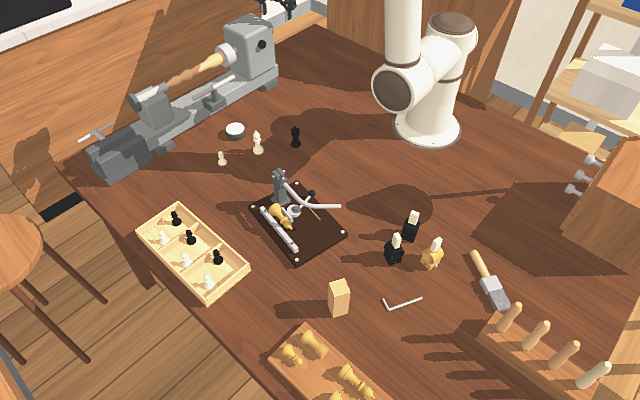

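View pics/top0.png

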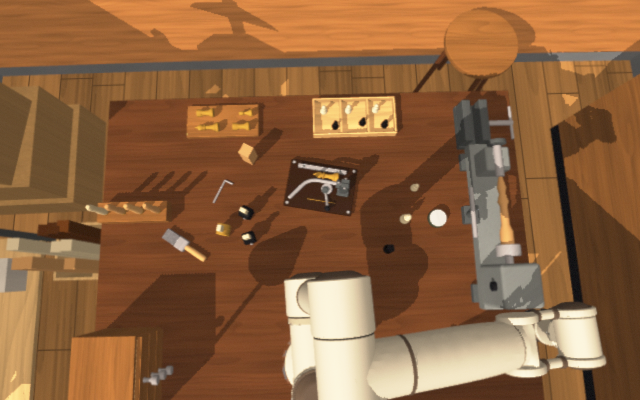

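View pics/s1.png

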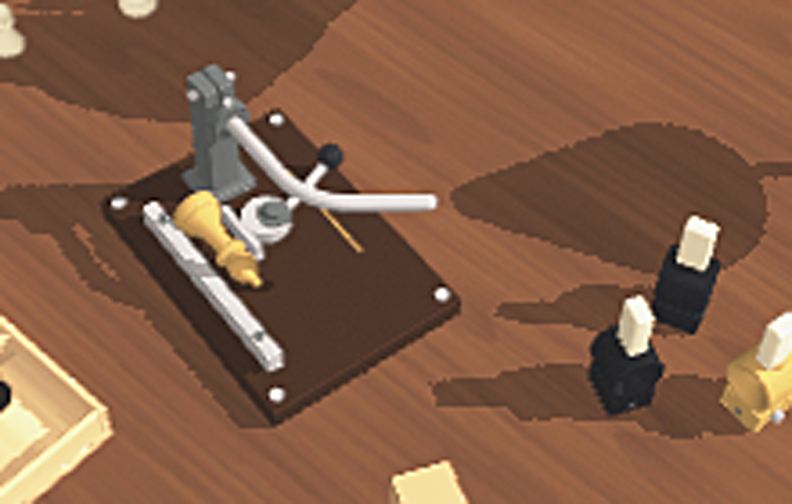

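View pics/t1.png

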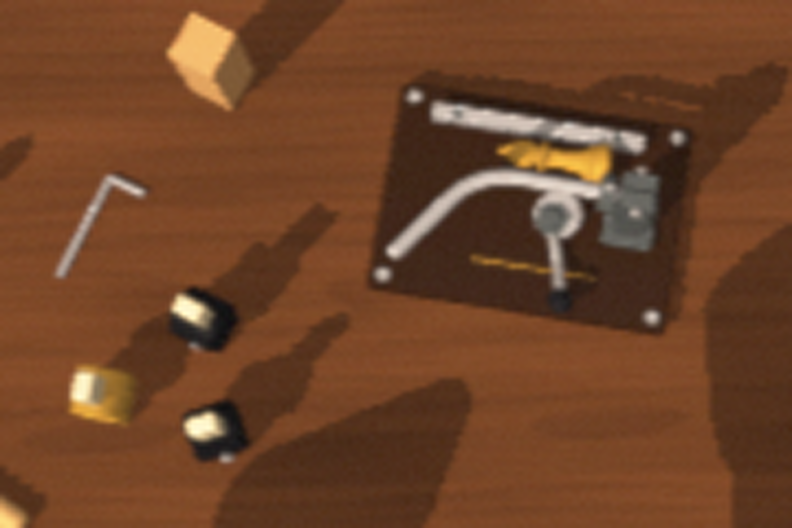

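```bash
python3 - <<'E'
import cv2
a=cv2.imread("pics/scene0.png");b=cv2.imread("pics/top0.png")
c=cv2.resize(a[225:280,375:455],None,fx=10,fy=10,interpolation=cv2.INTER_CUBIC)
cv2.imwrite("pics/s2.png",c)
c=cv2.resize(b[205:250,195:265],None,fx=11,fy=11,interpolation=cv2.INTER_CUBIC)
cv2.imwrite("pics/t2.png",c)
c=cv2.resize(b[150:222,275:365],None,fx=8.8,fy=8.2,interpolation=cv2.INTER_CUBIC)
cv2.imwrite("pics/t3.png",c)
c=cv2.resize(a[160:270,240:360],None,fx=6.5,fy=5.4,interpolation=cv2.INTER_CUBIC)
cv2.imwrite("pics/s3.png",c)
E
```

```text
(no output)
```

View pics/s2.png

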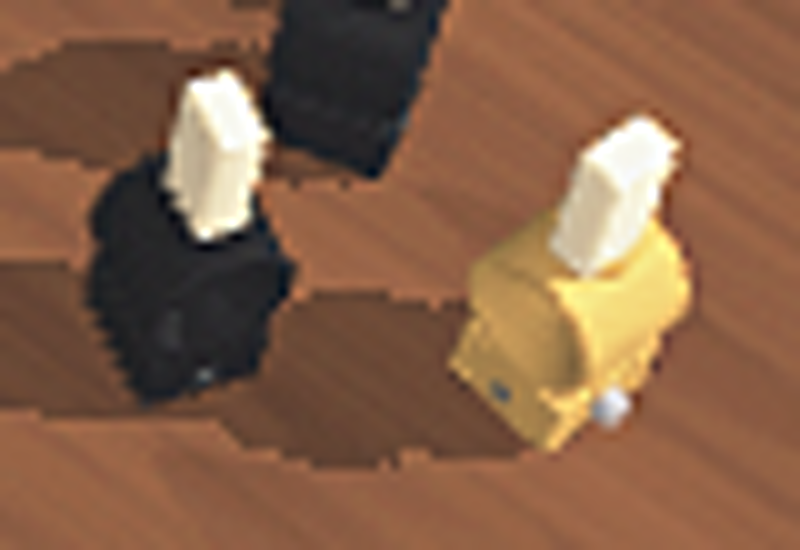

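View pics/t2.png

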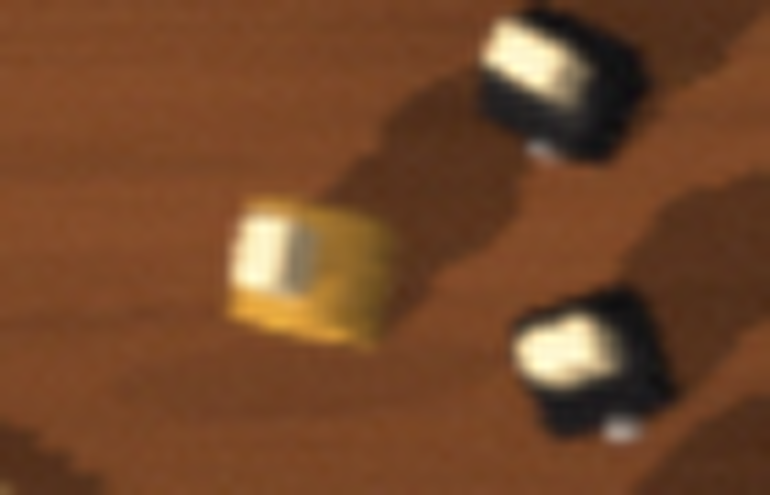

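View pics/t3.png

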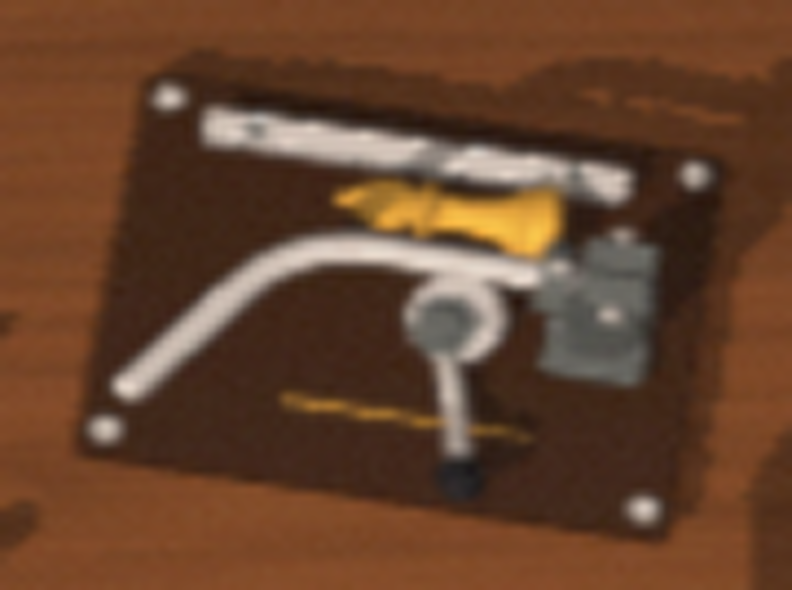

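View pics/s3.png

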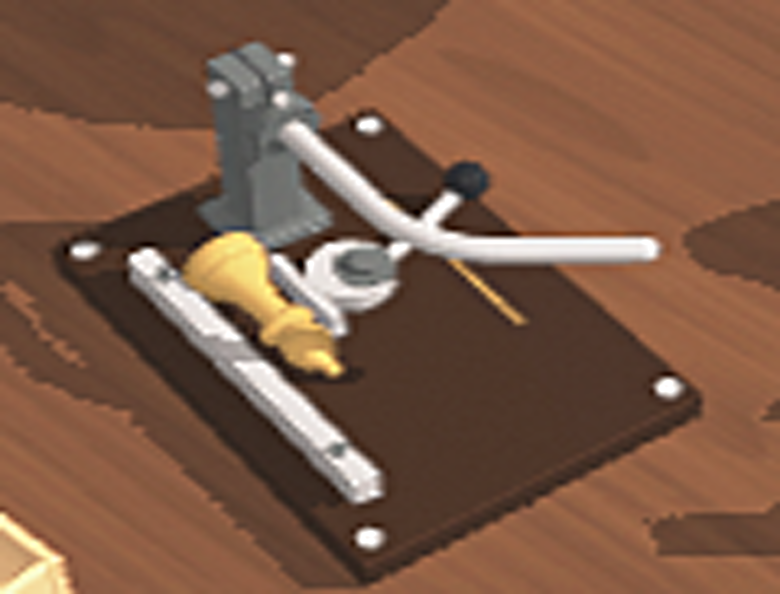

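```bash
cat > fit.py <<'E'
from h import *
import pickle
from scipy.optimize import least_squares
T=pickle.load(open("top0.pkl","rb"));S=pickle.load(open("scene0.pkl","rb"))
ct=np.array([(147,75),(727,160),(667,540),(78,455)],float); ct=(ct+.5)/[8.8,8.2]-.5+[275,150]
cs=np.array([(60,250),(370,110),(702,400),(370,572)],float); cs=(cs+.5)/[6.5,5.4]-.5+[240,160]
C=lambda L:np.array([(x*.085,y*.12,.02) for x,y in L])
Ft=C([(1,1),(1,-1),(-1,-1),(-1,1)]);Fs=C([(1,-1),(-1,-1),(-1,1),(1,1)])
def W(p,X): c,s=np.cos(p[2]),np.sin(p[2]); X=np.asarray(X); return np.c_[c*X[:,0]-s*X[:,1]+p[0],s*X[:,0]+c*X[:,1]+p[1],X[:,2]]
def res(p,a=1,b=1): return np.r_[a*(proj(T,W(p,Ft))-ct).ravel(),b*(proj(S,W(p,Fs))-cs).ravel()]
p0=[.45,0,-.15]
for a,b in((1,1),(1,0),(0,1)):
    r=least_squares(lambda p:res(p,a,b),p0); print(a,b,r.x.round(4),np.abs(r.fun).max().round(2)); 
    if a*b: F=r.x; print(r.fun.round(2))
pickle.dump(F,open("F.pkl","wb"))
E
python3 fit.py
```

```text
1 1 [ 0.5927 -0.0293 -0.1885] 1.48
[-0.67 -1.17 -0.07 -1.18 -0.1  -0.7  -1.05 -1.11 -1.27 -0.89  1.1  -1.29
  1.48 -1.39 -0.13 -0.76]
1 0 [ 0.589  -0.0309 -0.1866] 0.56
0 1 [ 0.5956 -0.0275 -0.1889] 1.63
```

```bash
cat > fit2.py <<'E'
from fit import *
def rod(q,n=80):
    dy,dr,db=q; th=np.deg2rad(50)+db; L=[]
    s=np.linspace(-.035,0,12)
    P=[(0,y,0) for y in s]
    P+=[(-.06+.06*np.cos(t),.06*np.sin(t),0) for t in np.linspace(0,th,25)]
    e=np.array(P[-1]); d=np.array([-np.sin(th),np.cos(th),0])
    P=np.array(P+[tuple(e+d*u) for u in np.linspace(0.002,.061,30)])
    # roll about y axis
    c,s_=np.cos(dr),np.sin(dr); P=np.c_[c*P[:,0]+s_*P[:,2],P[:,1],-s_*P[:,0]+c*P[:,2]]
    c,s_=np.cos(dy),np.sin(dy); P[:,1]+=.042; P=np.c_[c*P[:,0]-s_*P[:,1],s_*P[:,0]+c*P[:,1],P[:,2]]; P[:,1]-=.042; P[:,2]+=.115
    return P
def mask(p,F,name,up=4):
    im=cv2.resize(p["color"],None,fx=up,fy=up,interpolation=cv2.INTER_CUBIC)
    pr=proj(p,W(F,rod((0,0,0))[10:]))
    hsv=cv2.cvtColor(im,cv2.COLOR_RGB2HSV)
    m=((hsv[...,2]>130)&(hsv[...,1]<75)).astype(np.uint8)
    n,l,st,_=cv2.connectedComponentsWithStats(m)
    # component nearest outer mid
    q=proj(p,W(F,rod((0,0,0))[[-15]]))[0]*up
    best=min((np.hypot(*(np.argwhere(l==i)[:,::-1]-q).T).min(),i) for i in range(1,n) if st[i,4]>300)[1]
    mm=l==best
    v,u=np.nonzero(mm); uv=(np.c_[u,v]+.5)/up-.5
    vis=im.copy(); vis[mm]=(255,0,255)
    lo=uv.min(0)*up-40;hi=uv.max(0)*up+40; lo=lo.astype(int);hi=hi.astype(int)
    cv2.imwrite(name,np.hstack([vis[lo[1]:hi[1],lo[0]:hi[0],::-1]])); return uv
if __name__=="__main__":
    for p,n in((T,"pics/mt.png"),(S,"pics/ms.png")):
        uv=mask(p,F,n); print(len(uv),uv.min(0),uv.max(0)); np.save(n[5:7]+".npy",uv)
E
python3 fit2.py; python3 -c "
import cv2
a=cv2.imread('pics/mt.png');b=cv2.imread('pics/ms.png');print(a.shape,b.shape)"
```

```text
1 1 [ 0.5927 -0.0293 -0.1885] 1.48
[-0.67 -1.17 -0.07 -1.18 -0.1  -0.7  -1.05 -1.11 -1.27 -0.89  1.1  -1.29
  1.48 -1.39 -0.13 -0.76]
1 0 [ 0.589  -0.0309 -0.1866] 0.56
0 1 [ 0.5956 -0.0275 -0.1889] 1.63
4436 [287.375 178.375] [339.125 204.625]
5541 [282.375 181.625] [341.125 208.875]
(185, 287, 3) (189, 315, 3)
```

View pics/mt.png

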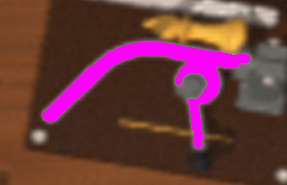

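View pics/ms.png

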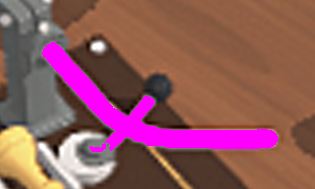

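```bash
cat > fit3.py <<'E'
from fit2 import *
from scipy.spatial import cKDTree
M=[(T,np.load("mt.npy"),Ft,ct),(S,np.load("ms.npy"),Fs,cs)]
def prof(p,uv,P):
    # centre offset along normal for each model pt ; NaN where bad
    c=proj(p,P); t=np.gradient(c,axis=0); t/=np.linalg.norm(t,axis=1)[:,None]; n=np.c_[-t[:,1],t[:,0]]
    tree=cKDTree(uv); out=np.full(len(c),np.nan); w=out.copy()
    for i in range(len(c)):
        a=uv[tree.query_ball_point(c[i],7)]-c[i]
        a=a[np.abs(a@t[i])<.5]
        if len(a)>5: d=a@n[i]; out[i]=(d.min()+d.max())/2; w[i]=np.ptp(d)
    bad=w>np.nanmedian(w)*1.2; out[bad]=np.nan; return out,w
def resid(x,full=False):
    Fx=x[:3];q=x[3:6]; sh=[x[6:8],x[8:10]]; R=[]
    for k,(p,uv,Fc,cc) in enumerate(M):
        R.append(((proj(p,W(Fx,Fc))+sh[k]-cc)/.6).ravel())
        P=W(Fx,rod(q)); o,w=prof(p,uv-sh[k],P); i=[6,9,14,18,22,26,30,34,38,42,46,50,54,58,62]
        R.append(np.nan_to_num(np.clip(o[i],-4,4))/.4)
        c=proj(p,P)[-1]; d=proj(p,P)[-1]-proj(p,P)[-5]; d/=np.linalg.norm(d)
        u=(uv-sh[k]-c); near=u[np.linalg.norm(u,axis=1)<12]; e=(near@d).max() if len(near) else 5
        R.append([(e-.1)/.5])
        if full: print("prof",o[i].round(2),"tip",e.round(2))
    R.append(x[6:]/.7); R.append([x[3]/np.deg2rad(1.2),x[4]/np.deg2rad(1.8),x[5]/np.deg2rad(6)])
    return np.concatenate(R)
best=None
for db in (-.15,-.07,0,.07,.15):
    x0=np.r_[F,0,0,db,0,0,0,0]
    r=least_squares(resid,x0,diff_step=1e-3,x_scale=[.002,.002,.01,.02,.02,.05,.5,.5,.5,.5],loss='soft_l1')
    print(db,r.cost.round(2),r.x.round(4))
    if best is None or r.cost<best.cost: best=r
x=best.x; resid(x,True); print("F",x[:3],"rod deg",np.rad2deg(x[3:6]),"shift",x[6:])
P=W(x[:3],rod(x[3:6])); d=P[-1]-P[-10]; d/=np.linalg.norm(d)
print("tip",P[-1],"bend end",P[36],"home",W(x[:3],[[0,-.042,.115]]),"dir",d, np.rad2deg(np.arctan2(d[1],d[0])))
pickle.dump(x,open("x.pkl","wb"))
E
python3 fit3.py
```

```text
1 1 [ 0.5927 -0.0293 -0.1885] 1.48
[-0.67 -1.17 -0.07 -1.18 -0.1  -0.7  -1.05 -1.11 -1.27 -0.89  1.1  -1.29
  1.48 -1.39 -0.13 -0.76]
1 0 [ 0.589  -0.0309 -0.1866] 0.56
0 1 [ 0.5956 -0.0275 -0.1889] 1.63
-0.15 24.25 [ 0.5919 -0.0245 -0.1973 -0.0714  0.0009  0.1406  0.0226  0.7715 -0.3466
  0.1315]
-0.07 24.42 [ 5.924e-01 -2.440e-02 -1.973e-01 -6.990e-02  4.000e-04  1.402e-01
  1.780e-02  8.914e-01 -2.379e-01  3.750e-02]
0 24.18 [ 0.5916 -0.0244 -0.1973 -0.0723  0.002   0.1422  0.0863  0.6648 -0.4557
  0.1966]
0.07 24.24 [ 5.918e-01 -2.430e-02 -1.973e-01 -7.190e-02  6.000e-04  1.420e-01
  9.480e-02  7.233e-01 -4.589e-01  1.252e-01]
0.15 24.19 [ 0.5905 -0.0248 -0.1974 -0.0753  0.0017  0.1458 -0.0126  0.4083 -0.6283
  0.4462]
prof [  nan -0.19 -0.27 -0.42 -0.14 -0.05  0.07  0.11  0.23  0.26  0.2   0.14
  0.17  0.12  0.05] tip 0.58
prof [ 0.12 -0.09 -0.32 -0.27   nan   nan -0.05 -0.02  0.01 -0.01  0.1   0.09
  0.08  0.06 -0.07] tip 0.77
F [ 0.5916122  -0.02441624 -0.19733167] rod deg [-4.13986386  0.11205549  8.14741248] shift [ 0.08628135  0.66480318 -0.45565775  0.19659144]
tip [0.53945641 0.07638119 0.11515675] bend end [0.58082505 0.03155235 0.11505542] home [[ 0.58337795 -0.06560115  0.115     ]] dir [-0.67817448  0.73489905  0.00166122] 132.7012275305184
```

```bash
cat > fit4.py <<'E'
from fit2 import *
st=np.array([(168,97),(695,175),(643,508),(105,430)],float); st=(st+.5)/[8.8,8.2]-.5+[275,150]
ss=np.array([(84,250),(369,125),(668,387),(369,538)],float); ss=(ss+.5)/[6.5,5.4]-.5+[240,160]
def rs(x,a=1,b=1):
    sc=np.array([x[3]/.085,x[4]/.12,x[5]/.02])
    return np.r_[a*(proj(T,W(x,Ft*sc))-st).ravel(),b*(proj(S,W(x,Fs*sc))-ss).ravel(),(x[5]-.022)/.002]
for a,b in((1,1),(1,0),(0,1)):
    r=least_squares(lambda p:rs(p,a,b),[.59,-.03,-.19,.075,.11,.022]); print(a,b,r.x.round(4)); print(r.fun.round(2))
from fit3 import prof,M
for p,uv,_,_ in M: print(np.round(prof(p,uv,P:=W(F,rod((0,0,.14))))[1][::4],2))
E
python3 fit4.py
```

```text
1 1 [ 0.5927 -0.0293 -0.1885] 1.48
[-0.67 -1.17 -0.07 -1.18 -0.1  -0.7  -1.05 -1.11 -1.27 -0.89  1.1  -1.29
  1.48 -1.39 -0.13 -0.76]
1 0 [ 0.589  -0.0309 -0.1866] 0.56
0 1 [ 0.5956 -0.0275 -0.1889] 1.63
1 1 [ 0.5928 -0.0305 -0.1897  0.0742  0.1079  0.0205]
[ 0.13 -0.54  0.14 -0.64 -0.03 -0.39  0.12 -0.62  0.3  -0.3   0.3  -0.31
  0.34 -0.31  0.41 -0.29 -0.77]
1 0 [ 0.5905 -0.0301 -0.1882  0.0739  0.1079  0.022 ]
[-0.04  0.09  0.05 -0.09 -0.05  0.07  0.03 -0.08  0.   -0.    0.   -0.
  0.   -0.    0.   -0.   -0.  ]
0 1 [ 0.595  -0.0296 -0.19    0.074   0.1076  0.022 ]
[-0.   -0.   -0.   -0.   -0.   -0.   -0.   -0.   -0.01  0.    0.02 -0.01
 -0.03 -0.    0.02  0.01  0.  ]
-0.15 24.25 [ 0.5919 -0.0245 -0.1973 -0.0714  0.0009  0.1406  0.0226  0.7715 -0.3466
  0.1315]
-0.07 24.42 [ 5.924e-01 -2.440e-02 -1.973e-01 -6.990e-02  4.000e-04  1.402e-01
  1.780e-02  8.914e-01 -2.379e-01  3.750e-02]
0 24.18 [ 0.5916 -0.0244 -0.1973 -0.0723  0.002   0.1422  0.0863  0.6648 -0.4557
  0.1966]
0.07 24.24 [ 5.918e-01 -2.430e-02 -1.973e-01 -7.190e-02  6.000e-04  1.420e-01
  9.480e-02  7.233e-01 -4.589e-01  1.252e-01]
0.15 24.19 [ 0.5905 -0.0248 -0.1974 -0.0753  0.0017  0.1458 -0.0126  0.4083 -0.6283
  0.4462]
prof [  nan -0.19 -0.27 -0.42 -0.14 -0.05  0.07  0.11  0.23  0.26  0.2   0.14
  0.17  0.12  0.05] tip 0.58
prof [ 0.12 -0.09 -0.32 -0.27   nan   nan -0.05 -0.02  0.01 -0.01  0.1   0.09
  0.08  0.06 -0.07] tip 0.77
F [ 0.5916122  -0.02441624 -0.19733167] rod deg [-4.13986386  0.11205549  8.14741248] shift [ 0.08628135  0.66480318 -0.45565775  0.19659144]
tip [0.53945641 0.07638119 0.11515675] bend end [0.58082505 0.03155235 0.11505542] home [[ 0.58337795 -0.06560115  0.115     ]] dir [-0.67817448  0.73489905  0.00166122] 132.7012275305184
[7.97 5.95 7.68 3.47 3.26 3.42 3.49 3.62 3.4  3.22 3.59 3.59 3.59 3.4
 3.4  3.24 3.4 ]
[ 4.45  4.62  4.62  4.6   4.4   7.81 10.14 11.37  4.06  4.28  4.55  4.3
  4.55  4.55  4.55  4.77  4.53]
```

```bash
sed -i 's/^best=None/if __name__!="__main__": raise SystemExit if False else ImportError\nbest=None/' fit3.py; cat > fit5.py <<'E'
from fit2 import *
from scipy.spatial import cKDTree
src=open("fit3.py").read().split("if __name__")[0]; exec(src)
F0=np.array([.5928,-.0303,-.1895]); SH=np.array([-.1,.55,-.33,.3])
def f(y): 
    r=resid(np.r_[F0,y,SH]); return np.r_[r[8:24],r[32:48]]
for y0 in ([0,0,-.1],[0,0,0.05],[0,0,.15]):
    r=least_squares(f,y0,x_scale=.02,diff_step=.01,loss='soft_l1'); print(r.cost,np.rad2deg(r.x))
x=np.r_[F0,r.x,SH]; resid(x,True)
P=W(x[:3],rod(x[3:6])); d=P[-1]-P[-10]; d/=np.linalg.norm(d)
print("tip",P[-1],"bend end",P[36],"home",W(x[:3],[[0,-.042,.115],[-.006,.025,.115],[-.044,.065,.115]]),"dir",d, np.rad2deg(np.arctan2(d[1],d[0])))
pickle.dump(x,open("x.pkl","wb"))
for p,sh,n,(a,b,c,e),k in((T,SH[:2],"t5",(275,150,365,222),8.5),(S,SH[2:],"s5",(240,160,360,270),5.4)):
    im=cv2.resize(np.ascontiguousarray(p["color"][b:e,a:c,::-1]),None,fx=k,fy=k,interpolation=cv2.INTER_CUBIC)
    for u in proj(p,P)+sh: cv2.circle(im,tuple(int(v) for v in (u-[a,b]+.5)*k-.5),2,(0,0,255),-1)
    cv2.imwrite(f"pics/{n}.png",im)
E
python3 fit5.py | tail -12
```

```text
1 0 [ 0.589  -0.0309 -0.1866] 0.56
0 1 [ 0.5956 -0.0275 -0.1889] 1.63
29.301935358829517 [-5.68051669 -0.7541512   8.18809739]
29.30961526675127 [-5.77840922 -0.82864688  8.61189534]
29.3036981998358 [-5.67749357 -0.80833801  8.22914164]
prof [  nan   nan -1.38 -1.34 -1.12 -0.51 -0.22  0.21  0.45  0.52  0.43  0.33
  0.25  0.23  0.21] tip 2.5
prof [-0.99 -1.27 -1.47 -1.29   nan   nan   nan -0.06  0.24  0.16  0.07  0.11
  0.14 -0.06 -0.15] tip 3.28
tip [0.54355877 0.07124713 0.1138676 ] bend end [0.58412818 0.02569949 0.11459922] home [[ 0.58488855 -0.07154814  0.115     ]
 [ 0.59161661 -0.00461733  0.115     ]
 [ 0.56183158  0.04182459  0.115     ]] dir [-0.66507233  0.74668263 -0.0119938 ] 131.6915452967424
```

```bash
ls pics
```

```text
ms.png
mt.png
s1.png
s2.png
s3.png
s5.png
scene0.png
t1.png
t2.png
t3.png
t5.png
top0.png
```

View pics/t5.png

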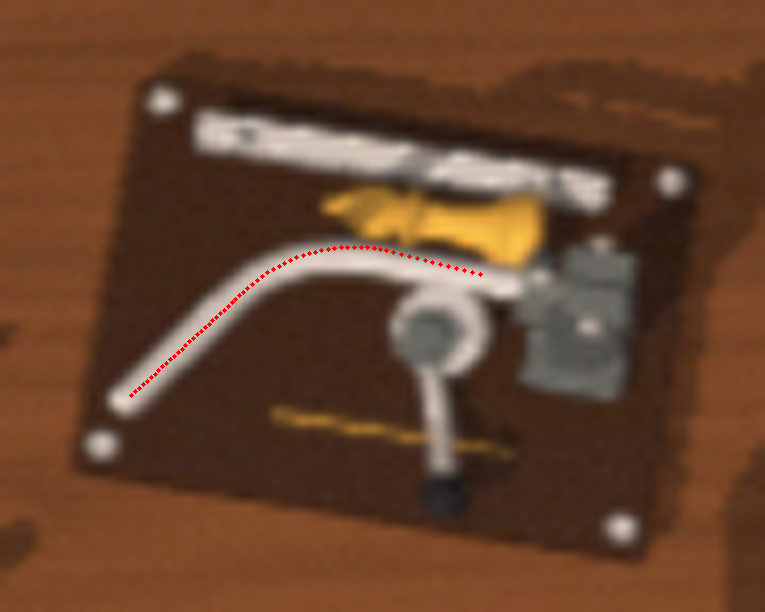

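View pics/s5.png

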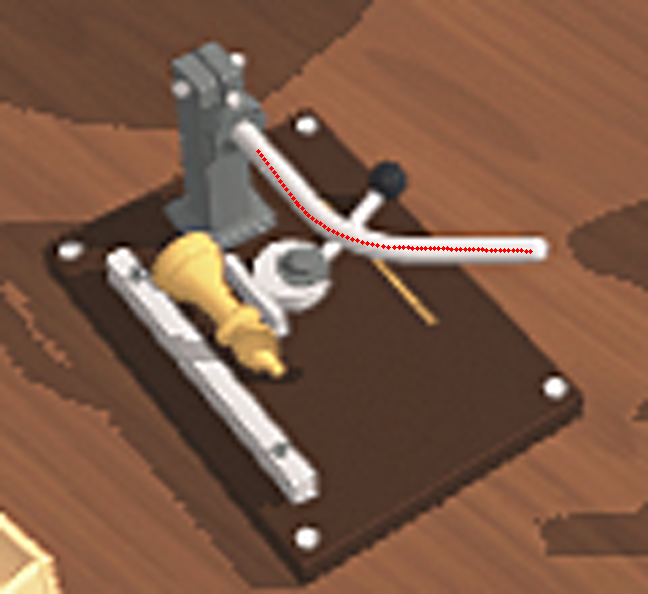

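```bash
cat > fit6.py <<'E'
import contextlib,io
with contextlib.redirect_stdout(io.StringIO()):
    exec(open("fit5.py").read().split("for y0")[0])
def f6(y):
    r=resid(np.r_[y[0],y[1],F0[2],y[2:],SH]); return np.r_[r[8:24],r[32:48],y[2]/np.deg2rad(1.5)]
best=None
for y0 in ([.5928,-.0303,0,0,0],[.592,-.024,0,0,.1],[.595,-.022,0,0,.15],[.595,-.022,0,0,-.1]):
    r=least_squares(f6,y0,x_scale=[.002,.002,.02,.02,.02],diff_step=.003,loss='soft_l1'); print(r.cost,r.x[:2],np.rad2deg(r.x[2:]))
    if best is None or r.cost<best.cost: best=r
x=np.r_[best.x[:2],F0[2],best.x[2:],SH]; resid(x,True)
P=W(x[:3],rod(x[3:6])); d=P[-1]-P[-10]; d/=np.linalg.norm(d)
print("tip",P[-1],"bend end",P[36],"pts",W(x[:3],[[0,-.042,.115],[-.006,.025,.115],[-.044,.065,.115]]),"dir",d, np.rad2deg(np.arctan2(d[1],d[0])))
c=np.array([.5928,-.0303,0])-[x[0],x[1],0]; a=-F0[2]; print("base centre in fixture",np.cos(a)*c[0]-np.sin(a)*c[1],np.sin(a)*c[0]+np.cos(a)*c[1])
pickle.dump(x,open("x.pkl","wb"))
box=np.array([(a*.013,y,z) for z in(.138,.02) for a in(-1,1) for y in(-.102,-.076)])
for p,sh,n,(a,b,c,e),k in((T,SH[:2],"t6",(275,150,365,222),8.5),(S,SH[2:],"s6",(240,160,360,270),5.4)):
    im=cv2.resize(np.ascontiguousarray(p["color"][b:e,a:c,::-1]),None,fx=k,fy=k,interpolation=cv2.INTER_CUBIC)
    for u in proj(p,P)+sh: cv2.circle(im,tuple(int(v) for v in (u-[a,b]+.5)*k-.5),2,(0,0,255),-1)
    for u in proj(p,W(x[:3],box))+sh: cv2.circle(im,tuple(int(v) for v in (u-[a,b]+.5)*k-.5),3,(0,255,0),-1)
    cv2.imwrite(f"pics/{n}.png",im)
E
python3 fit6.py
```

```text
0.7340817515493705 [ 0.59482235 -0.01943771] [0.04625248 0.28354701 3.72642406]
57.08295687522829 [0.59826208 0.02268225] [ -6.09052265 -48.37459991 -14.33450911]
0.7340085441657316 [ 0.59481974 -0.01944061] [0.04363272 0.28319113 3.72912741]
0.7240264292924699 [ 0.59473159 -0.01954679] [-0.05718674  0.22889276  3.84501751]
prof [  nan -0.04 -0.21 -0.23  0.03 -0.03  0.08  0.02  0.1   0.05 -0.   -0.05
 -0.02  0.02 -0.03] tip 0.06
prof [-0.    0.05  0.13   nan   nan   nan  0.1  -0.02 -0.08 -0.08  0.04  0.17
  0.04  0.04 -0.21] tip 0.03
tip [0.53824213 0.0773357  0.11529504] bend end [0.57978933 0.03267261 0.11509828] pts [[ 0.58682014 -0.06079493  0.115     ]
 [ 0.59354819  0.00613588  0.115     ]
 [ 0.56376317  0.0525778   0.115     ]] dir [-0.68110159  0.73218182  0.0032256 ] 132.9300627632311
base centre in fixture 0.00012854716998442314 -0.010924556840543343
```

View pics/t6.png

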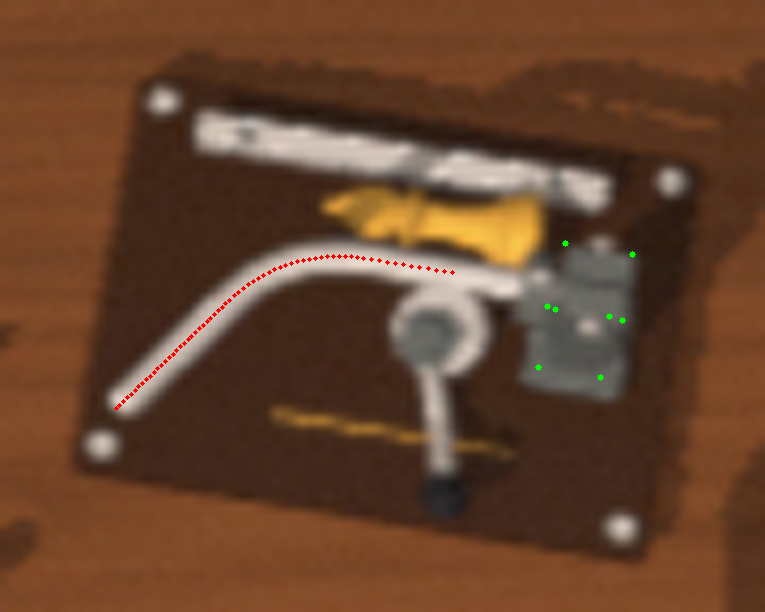

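View pics/s6.png

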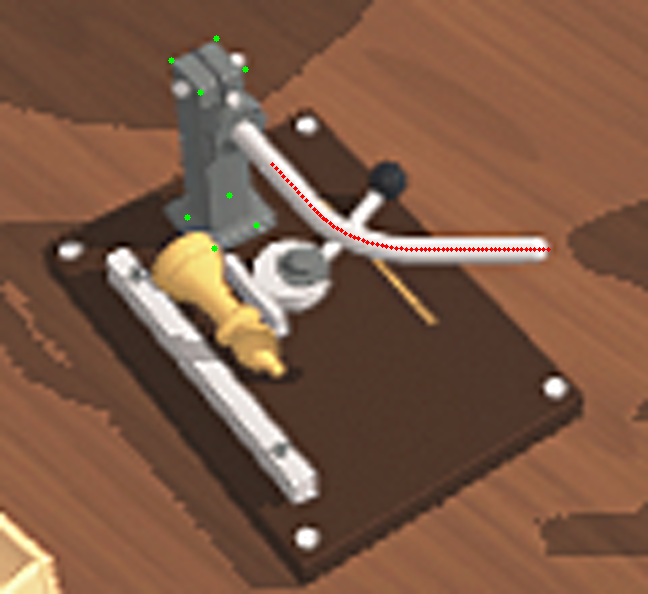

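```bash
cat > carr.py <<'E'
from h import *
import pickle
from scipy.optimize import least_squares
T=pickle.load(open("top0.pkl","rb"));S=pickle.load(open("scene0.pkl","rb")); SH=np.array([-.1,.55,-.33,.3])
def W(p,X): c,s=np.cos(p[2]),np.sin(p[2]); X=np.asarray(X); return np.c_[c*X[:,0]-s*X[:,1]+p[0],s*X[:,0]+c*X[:,1]+p[1],X[:,2]]
t=(np.array([(238,216),(292,214),(284,296),(231,287)],float)+.5)/11-.5+[195,205]
s=(np.array([(585,155),(640,116),(680,146),(628,185),(452,365),(548,450)],float)+.5)/10-.5+[375,225]
# top img: up=+x, left=+y
Xt=np.array([(11,7,.102e3),(11,-7,102),(-11,-7,102),(-11,7,102)])/1e3; Xt[:,2]=.102
# scene: left = +x-y? camera from +x,+y
Xs=np.array([(11,-7,102),(-11,-7,102),(-11,7,102),(11,7,102),(18.5,-17,0),(18.5,17,0)])/1e3
def f(p): return np.r_[(proj(T,W(p,Xt))+SH[:2]-t).ravel(),(proj(S,W(p,Xs))+SH[2:]-s).ravel()]
p0=np.r_[atz(T,(222,228),.1)[:2],0]
r=least_squares(f,p0,loss='soft_l1'); print(r.x, np.rad2deg(r.x[2])); print(f(r.x).round(2))
p=r.x
b=[(x,y,z) for z in(0,.021,.06,.102) for x,y in((.0185,.017),(.0185,-.017),(-.0185,-.017),(-.0185,.017))]
b=[(x*(1 if z<.05 else 11/18.5),y*(1 if z<.05 else 7/17),z) for x,y,z in b]
for q,sh,n,(a,b0,c,e),k in((T,SH[:2],"tc",(205,210,245,245),16),(S,SH[2:],"sc",(410,230,450,275),12)):
    im=cv2.resize(np.ascontiguousarray(q["color"][b0:e,a:c,::-1]),None,fx=k,fy=k,interpolation=cv2.INTER_CUBIC)
    U=((proj(q,W(p,b))+sh-[a,b0]+.5)*k-.5).astype(int)
    for i in range(0,16,4): cv2.polylines(im,[U[i:i+4].reshape(-1,1,2)],True,(0,0,255) if i<8 else (255,0,0),1)
    cv2.imwrite(f"pics/{n}.png",im)
E
python3 carr.py
```

```text
[ 0.44867857  0.30857898 -0.13925193] -7.978547785252368
[ 0.35 -0.32 -0.33  0.33 -0.61 -0.44 -0.04 -0.1  -0.43 -0.46  0.09 -1.27
  0.55 -0.58 -0.28  0.28 -0.14  0.27  0.2   0.61]
```

View pics/tc.png

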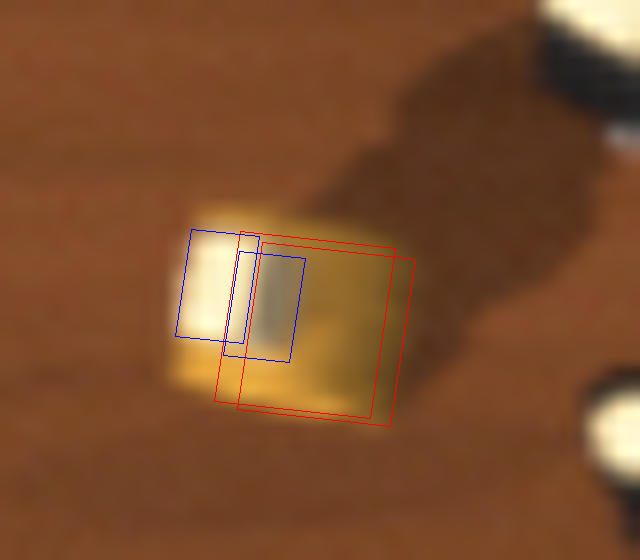

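View pics/sc.png

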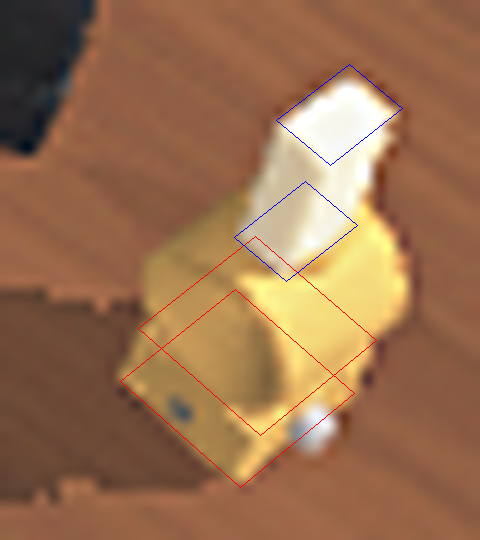

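```bash
cat > go.py <<'E'
import sys
from h import *
from scipy.spatial.transform import Rotation as Ro
def go(tgt,psi):
    s=telemetry.get_state(); q=s["tcp_rot"]; R=Ro.from_quat([q[1],q[2],q[3],q[0]]).as_matrix()
    d=R.T@(np.array(tgt)-s["eef_pos"])/.75
    cur=np.degrees(np.arctan2(R[1,0],R[0,0])); dt=-((psi-cur+180)%360-180)/90
    print("pos",s["eef_pos"].round(4),"psi",cur.round(2),"F",s["ft_force"].round(2),"w",s["width"].round(4),"t",s["clock"],"j6",s["joint_positions"][5].round(2)); print("ROW",d.round(4),round(dt,4), "zaxis",R[:,2].round(3))
if __name__=="__main__": a=[float(v) for v in sys.argv[1:]]; go(a[:3],a[3])
E
python3 go.py .45 -.15 .25 93.6
```

```text
Traceback (most recent call last):
  File "go.py", line 9, in <module>
    if __name__=="__main__": a=[float(v) for v in sys.argv[1:]]; go(a[:3],a[3])
                                                                 ~~^^^^^^^^^^^^
  File "go.py", line 8, in go
    print("pos",s["eef_pos"].round(4),"psi",cur.round(2),"F",s["ft_force"].round(2),"w",s["width"].round(4),"t",s["clock"],"j6",s["joint_positions"][5].round(2)); print("ROW",d.round(4),round(dt,4), "zaxis",R[:,2].round(3))
                                                                                        ^^^^^^^^^^^^^^^^
AttributeError: 'float' object has no attribute 'round'
```

```bash
sed -i 's/s\["width"\].round(4)/round(float(s["width"]),4)/' go.py; python3 go.py .45 -.15 .25 93.6
```

```text
pos [ 0.1505 -0.5547  0.2002] psi 15.17 F [ 0.46  0.98 -0.23] w 0.0852 t 0.3 j6 -0.21
ROW [ 0.5267 -0.4163 -0.0661] -0.8714 zaxis [-0.     0.001 -1.   ]
```

```bash
python3 -m crank '0.4 0.05 -0.04 -0.01 -0.09; 0.4 0.10 -0.08 -0.02 -0.18; 0.4 0.16 -0.13 -0.03 -0.27; 0.4 0.22 -0.17 -0.04 -0.36; 0.4 0.28 -0.22 -0.05 -0.45; 0.4 0.34 -0.27 -0.06 -0.54; 0.4 0.40 -0.32 -0.066 -0.63; 0.4 0.45 -0.36 -0.066 -0.72; 0.4 0.50 -0.40 -0.066 -0.81; 0.4 0.527 -0.416 -0.066 -0.871' 40; python3 go.py .448 .3085 .16 172
```

```text
clock: 1.3
eef_pos: [0.445, -0.156, 0.2504]
tcp_rot: [0.001, 0.683, 0.73, 0.0]
ft_force: [0.2, 0.2, 0.3]
width: 0.0344
pos [ 0.445  -0.156   0.2504] psi 93.84 F [0.19 0.2  0.25] w 0.0344 t 1.3 j6 -0.66
ROW [0.6178 0.0454 0.12  ] -0.8684 zaxis [ 0.001 -0.001 -1.   ]
```

```bash
python3 -m crank '0.4 0.06 0.004 0.0 -0.09; 0.4 0.12 0.008 0.0 -0.18; 0.4 0.18 0.013 0.0 -0.27; 0.4 0.24 0.02 0.0 -0.36; 0.4 0.30 0.025 0.0 -0.45; 0.4 0.37 0.03 0.02 -0.54; 0.4 0.44 0.035 0.05 -0.63; 0.4 0.51 0.04 0.08 -0.72; 0.4 0.57 0.045 0.10 -0.81; 0.4 0.61 0.045 0.12 -0.868'; python3 go.py .448 .3085 .14 172
python3 - <<'E'
from h import *
for n in("scene","top"): snap(n,f"pics/{n}1.png")
a=cv2.imread("pics/scene1.png");b=cv2.imread("pics/top1.png")
cv2.imwrite("pics/c1.png",np.hstack([cv2.resize(a[170:270,380:480],None,fx=4,fy=4),cv2.resize(b[190:290,180:280],None,fx=4,fy=4)]))
E
```

```text
clock: 2.3
eef_pos: [0.4496, 0.3029, 0.1598]
tcp_rot: [0.001, 0.07, 0.998, 0.0]
ft_force: [1.5, -0.2, 0.6]
width: 0.0343
pos [0.4496 0.3029 0.1598] psi 171.98 F [ 1.53 -0.22  0.58] w 0.0343 t 2.3 j6 -1.06
ROW [0.0031 0.0071 0.0264] -0.0002 zaxis [ 0.002  0.001 -1.   ]
```

View pics/c1.png

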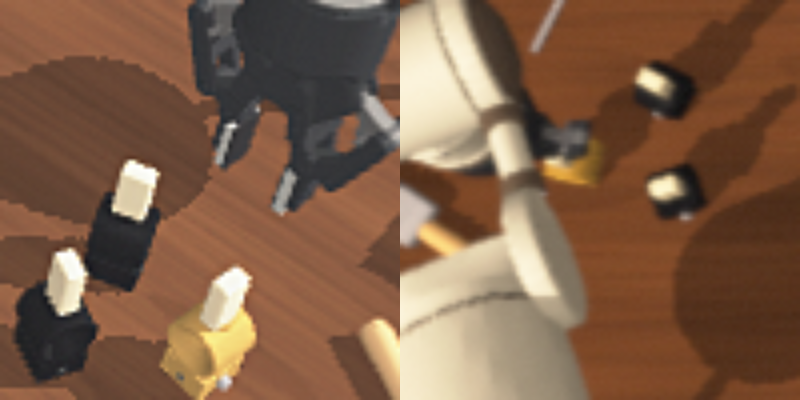

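```bash
python3 - <<'E'
from h import *
import pickle
S=pickle.load(open("scene0.pkl","rb"));s=telemetry.get_state();print(proj(S,s["eef_pos"]+[0,0,.006]),s["eef_pos"])
E
```

```text
[[442.84182852 222.06233793]] [0.44605351 0.30431631 0.15611662]
```

```bash
python3 go.py .448 .3085 .095 172;
```

```text
pos [0.4461 0.3043 0.1561] psi 172.1 F [-0.72 -0.28 -0.5 ] w 0.0341 t 2.4 j6 -1.06
ROW [-0.0023  0.006   0.0815] 0.0012 zaxis [-0.006 -0.001 -1.   ]
```

```bash
python3 -m crank '0.4 -0.001 0.003 0.01 0; 0.4 -0.002 0.006 0.02 0; 0.4 -0.002 0.006 0.035 0; 0.4 -0.002 0.006 0.05 0; 0.4 -0.002 0.006 0.065 0; 0.4 -0.002 0.006 0.075 0; 0.4 -0.002 0.006 0.0815 0; 0.4 -0.002 0.006 0.0815 0; 0.4 -0.002 0.006 0.0815 0; 0.4 -0.002 0.006 0.0815 0'; python3 go.py .448 .3085 .066 172
python3 - <<'E'
from h import *
for n in("scene","top"): snap(n,f"pics/{n}2.png")
a=cv2.imread("pics/scene2.png");b=cv2.imread("pics/top2.png")
cv2.imwrite("pics/c2.png",np.hstack([cv2.resize(a[200:270,395:465],None,fx=6,fy=6,interpolation=cv2.INTER_CUBIC),cv2.resize(b[200:270,200:260],None,fx=6,fy=6,interpolation=cv2.INTER_CUBIC)]))
E
```

```text
clock: 3.4
eef_pos: [0.452, 0.3051, 0.0994]
tcp_rot: [0.001, 0.073, 0.997, 0.0]
ft_force: [-0.1, -0.4, 0.0]
width: 0.0342
pos [0.452  0.3051 0.0994] psi 171.68 F [-0.1  -0.37  0.01] w 0.0342 t 3.4 j6 -1.05
ROW [0.006  0.0036 0.0446] -0.0035 zaxis [ 0.001  0.    -1.   ]
```

View pics/c2.png

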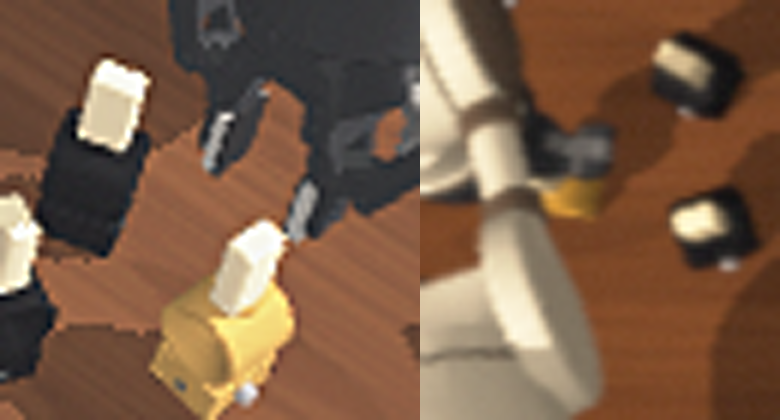

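```bash
python3 - <<'E'
from h import *
import pickle
S=pickle.load(open("scene0.pkl","rb"))
for i in range(8):
    s=telemetry.get_state();print(s["clock"],s["eef_pos"].round(4),s["joint_positions"].round(4),s["ft_force"].round(1)); p=cams.camera("scene")
print(proj(S,[[.448,.3085,.102],[.448,.3085,.107],s["eef_pos"],s["eef_pos"]+[0,0,.008]])-[.33,-.3])
E
```

```text
3.5 [0.4519 0.3051 0.0994] [ 0.3721  0.1819  1.7795 -0.      1.1791 -1.0536] [ 0.7 -0.4 -0.2]
3.55 [0.4518 0.3051 0.0993] [ 0.3722  0.182   1.7796 -0.      1.1791 -1.0535] [ 0.  -0.1 -0.5]
3.6 [0.4518 0.305  0.0992] [ 0.3721  0.1821  1.7797 -0.      1.1791 -1.0535] [ 0.   0.8 -0.7]
3.65 [0.4517 0.305  0.0991] [ 0.3721  0.1822  1.7798  0.      1.1791 -1.0536] [-0.5 -0.6  0.1]
3.7 [0.4517 0.305  0.099 ] [ 0.3721  0.1822  1.78    0.      1.1791 -1.0536] [-0.7  0.3  0.1]
3.75 [0.4516 0.305  0.099 ] [ 0.3721  0.1823  1.78   -0.      1.179  -1.0536] [-0.8 -0.5 -0.3]
3.8 [0.4516 0.3049 0.0989] [ 0.3721  0.1823  1.7801  0.      1.1791 -1.0535] [-0.2 -0.2  0.1]
3.85 [0.4516 0.3049 0.0989] [ 0.3721  0.1824  1.7801 -0.      1.1791 -1.0536] [-0.  -0.1 -0.1]
[[437.98999509 238.8899626 ]
 [438.43889785 237.68842413]
 [435.64845098 239.69744335]
 [436.35333061 237.77947882]]
```

```bash
python3 - <<'E'
from h import *
import pickle
T=pickle.load(open("top0.pkl","rb"));S=pickle.load(open("scene0.pkl","rb"))
X=np.array([.4516,.305,.099]); t=np.radians(172); u=np.array([np.cos(t),np.sin(t),0]); v=np.array([np.sin(t),-np.cos(t),0])
for n,p,sh in(("top",T,[-.1,.55]),("scene",S,[-.33,.3])):
    im=cv2.imread(f"pics/{n}2.png"); a,b,c,e=(400,205,465,275) if n=="scene" else (200,195,260,255); k=8
    im=cv2.resize(im[b:e,a:c],None,fx=k,fy=k,interpolation=cv2.INTER_CUBIC)
    for z,col in((.0,(0,0,255)),(.008,(0,255,0)),(.02,(255,0,0))):
        for w in (-.017,-.03,.017,.03):
            Q=proj(p,[X+[0,0,z]+w*v-.011*u,X+[0,0,z]+w*v+.011*u])+sh
            q=((Q-[a,b]+.5)*k-.5).astype(int); cv2.line(im,tuple(map(int,q[0])),tuple(map(int,q[1])),col,1)
    cv2.imwrite(f"pics/{n}2f.png",im)
E
```

```text
(no output)
```

View pics/scene2f.png

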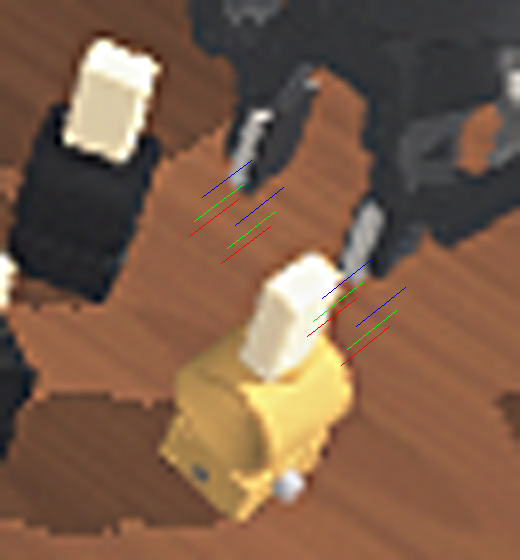

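View pics/top2f.png

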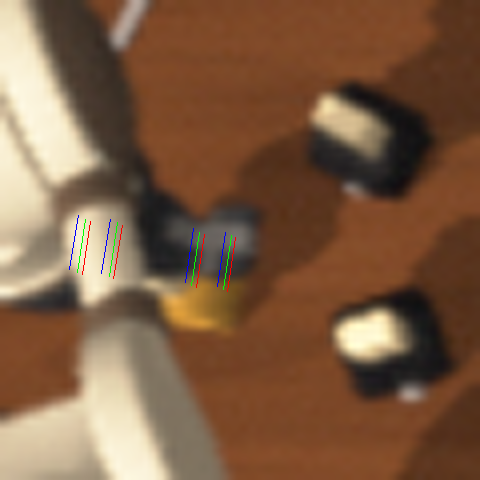

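```bash
python3 - <<'E'
from h import *
import pickle
T=pickle.load(open("top0.pkl","rb"));S=pickle.load(open("scene0.pkl","rb"))
im=cv2.imread("pics/scene0.png")
a,b,c,e=370,0,490,160;k=3.7
im1=cv2.resize(im[b:e,a:c],None,fx=k,fy=k,interpolation=cv2.INTER_CUBIC)
for r in(.08,.095,.11):
    th=np.linspace(0,2*np.pi,60); q=((proj(S,np.c_[r*np.cos(th),r*np.sin(th),0*th])-[a,b]+.5)*k).astype(int)
    for v in q: cv2.circle(im1,tuple(map(int,v)),1,(0,0,255),-1)
im=cv2.imread("pics/scene2.png"); a,b,c,e=395,170,485,250;k=8
im2=cv2.resize(im[b:e,a:c],None,fx=k,fy=k,interpolation=cv2.INTER_CUBIC)
cv2.imwrite("pics/b1.png",im1);cv2.imwrite("pics/b2.png",im2)
E
```

```text
(no output)
```

View pics/b1.png

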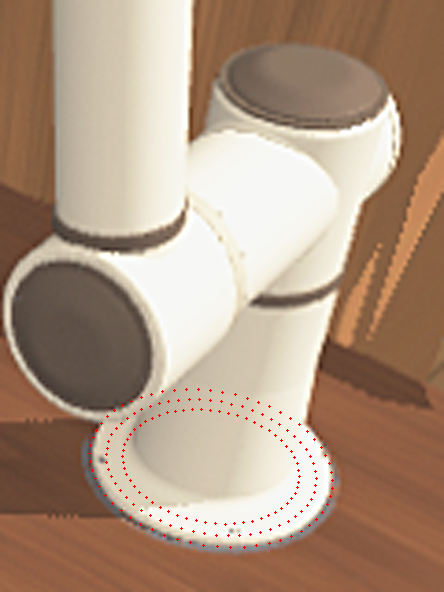

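View pics/b2.png

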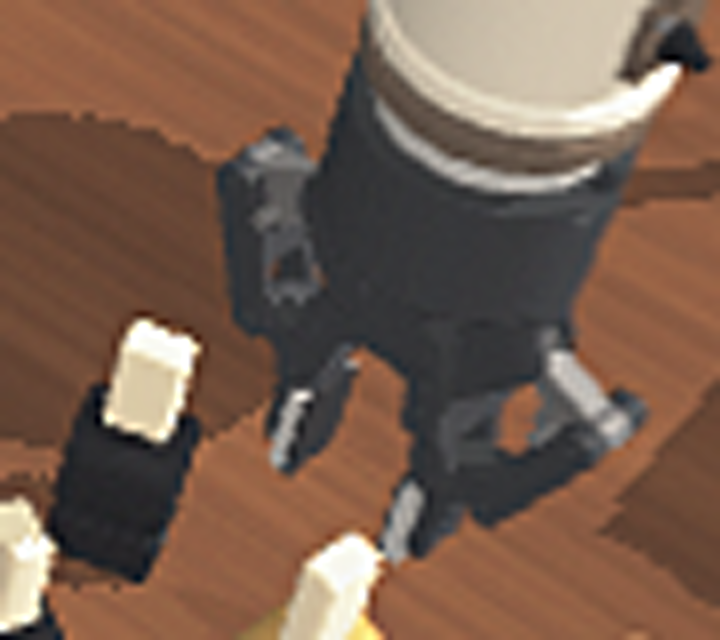

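```bash
python3 - <<'E'
from h import *
import pickle
S=pickle.load(open("scene0.pkl","rb"))
for z in(.099,.107,.115,.125): print(z,[atz(S,np.array(u)-[-.33,.3],z)[:2].round(4) for u in((429.7,228),(444.4,239.8))])
E
```

```text
0.099 [array([0.4319, 0.2749]), array([0.4374, 0.3207])]
0.107 [array([0.438, 0.277]), array([0.4435, 0.3224])]
0.115 [array([0.4441, 0.2791]), array([0.4495, 0.3241])]
0.125 [array([0.4517, 0.2817]), array([0.4571, 0.3262])]
```

```bash
python3 go.py .448 .307 .068 172; python3 -m crank '0.4 0.001 0.001 0.004 0; 0.4 0.002 0.002 0.010 0; 0.4 0.003 0.002 0.018 0; 0.4 0.003 0.002 0.026 0; 0.4 0.003 0.002 0.032 0; 0.4 0.003 0.002 0.036 0; 0.4 0.003 0.002 0.036 0; 0.4 0.003 0.002 0.036 0; 0.4 0.003 0.002 0.036 0; 0.4 0.003 0.002 0.036 0';python3 go.py .448 .307 .068 172; python3 - <<'E'
from h import *
for n in("scene","top"): snap(n,f"pics/{n}3.png")
a=cv2.imread("pics/scene3.png");b=cv2.imread("pics/top3.png")
cv2.imwrite("pics/c3.png",np.hstack([cv2.resize(a[200:270,395:465],None,fx=6,fy=6,interpolation=cv2.INTER_CUBIC),cv2.resize(b[200:270,200:260],None,fx=6,fy=6,interpolation=cv2.INTER_CUBIC)]))
E
```

```text
pos [0.4516 0.3049 0.0988] psi 171.68 F [ 0.01 -0.96 -0.85] w 0.0343 t 3.9 j6 -1.05
ROW [0.0051 0.002  0.0411] -0.0035 zaxis [ 0.  0. -1.]
clock: 4.9
eef_pos: [0.4498, 0.3068, 0.0721]
tcp_rot: [0.0, 0.073, 0.997, 0.0]
ft_force: [-0.3, 0.9, -0.3]
width: 0.0345
pos [0.4498 0.3068 0.0721] psi 171.68 F [-0.33  0.92 -0.26] w 0.0345 t 4.9 j6 -1.05
ROW [ 0.0024 -0.0001  0.0055] -0.0035 zaxis [ 0.001  0.    -1.   ]
```

View pics/c3.png

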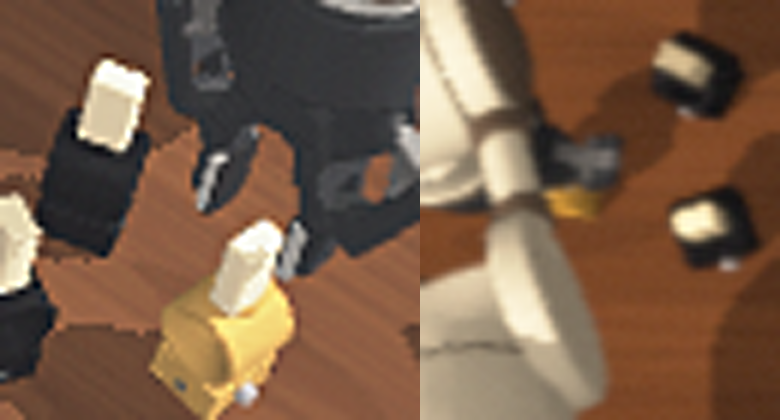

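```bash
python3 - <<'E'
from h import *
import pickle
S=pickle.load(open("scene0.pkl","rb"));T=pickle.load(open("top0.pkl","rb"))
X=np.array([.4498,.3068,.072]); t=np.radians(171.7); u=np.array([np.cos(t),np.sin(t),0]); v=np.array([np.sin(t),-np.cos(t),0])
for n,p,sh,(a,b,c,e) in(("scene",S,[-.33,.3],(395,170,485,270)),("top",T,[-.1,.55],(180,180,260,260))):
    k=6;im=cv2.imread(f"pics/{n}3.png"); im=cv2.resize(im[b:e,a:c],None,fx=k,fy=k,interpolation=cv2.INTER_CUBIC)
    for z,hx,hy,col in((.073,.038,.0425,(0,0,255)),(.153,.038,.0425,(0,0,255)),(.008,.011,.017,(0,255,0)),(.038,.011,.017,(0,255,0))):
        Q=proj(p,[X+[0,0,z]+A*hx*u+B*hy*v for A,B in((1,1),(1,-1),(-1,-1),(-1,1))])+sh
        cv2.polylines(im,[((Q-[a,b]+.5)*k).astype(int).reshape(-1,1,2)],True,col,1)
    cv2.imwrite(f"pics/{n}3b.png",im)
E
```

```text
(no output)
```

View pics/scene3b.png

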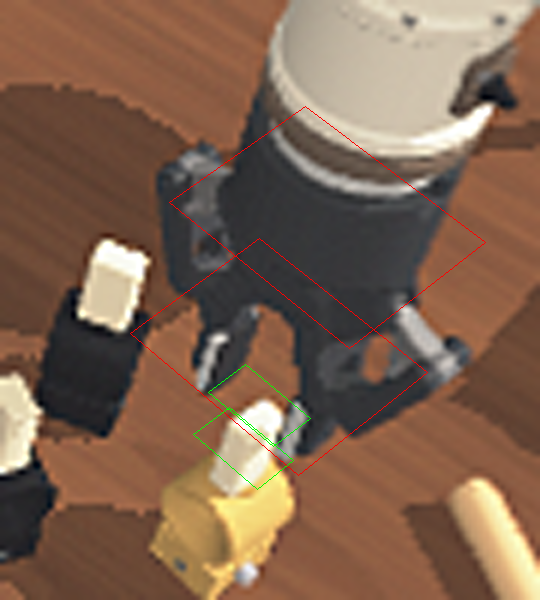

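View pics/top3b.png

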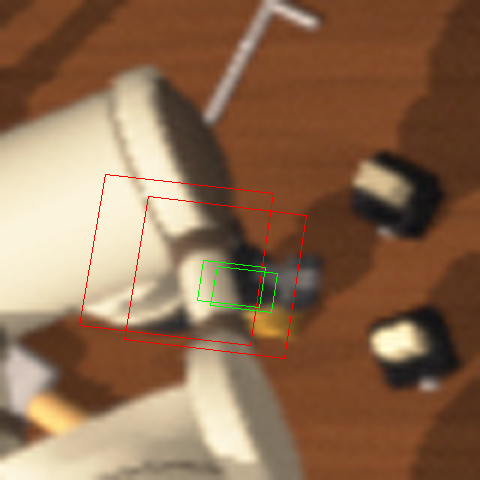

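```bash
python3 -m crank '0.3 0 0 -0.015 0; 0.2 0 0 -0.04 0; 0.1 0 0 -0.06 0; 0 0 0 -0.07 0; 0 0 0 -0.07 0; 0 0 0 -0.07 0; 0 0 0 -0.07 0; 0 0 0 -0.07 0; 0 0 0 -0.07 0; 0 0 0 -0.07 0';python3 go.py .448 .307 .068 172; python3 - <<'E'
from h import *
X=telemetry.get_state()["eef_pos"]
for n in("scene","top"):
    p=snap(n,f"pics/{n}4.png");a,b,c,e=(395,170,485,270) if n=="scene" else (190,190,260,260); k=5
    im=cv2.resize(cv2.imread(f"pics/{n}4.png")[b:e,a:c],None,fx=k,fy=k,interpolation=cv2.INTER_CUBIC)
    for z in(0,.02,.04):
        q=((proj(p,X+[0,0,z])[0]-[a,b]+.5)*k).astype(int); cv2.circle(im,tuple(map(int,q)),3,(0,0,255),-1)
    cv2.imwrite(f"pics/{n}4b.png",im)
E
```

```text
clock: 6.0
eef_pos: [0.4494, 0.3066, 0.124]
tcp_rot: [-0.0, 0.073, 0.997, -0.0]
ft_force: [-0.5, 0.5, -0.5]
width: 0.0003
pos [0.4494 0.3066 0.124 ] psi 171.68 F [-0.52  0.48 -0.47] w 0.0003 t 6.0 j6 -1.05
ROW [0.0018 0.0002 0.0746] -0.0036 zaxis [-0.001 -0.    -1.   ]
```

View pics/scene4b.png

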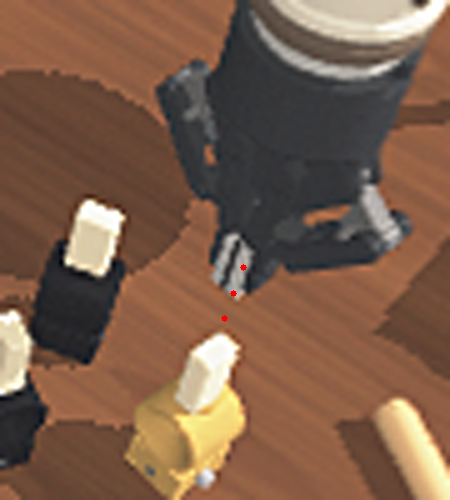

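View pics/top4b.png

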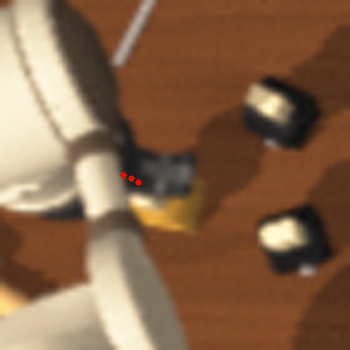

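```bash
python3 go.py .448 .3075 .060 172;  python3 -m crank '0.45 0.0 0 0.0 0; 0.45 0.002 0 0.01 -0.003; 0.45 0.002 0.0 0.03 -0.003; 0.45 0.002 0 0.05 -0.003; 0.45 0.002 0 0.065 -0.003; 0.45 0.002 0 0.075 -0.003; 0.45 0.002 0 0.085 -0.003; 0.45 0.002 0 0.0853 -0.003; 0.45 0.002 0 0.0853 -0.003; 0.45 0.002 0 0.0853 -0.003';python3 go.py .448 .307 .068 172; python3 - <<'E'
from h import *
X=telemetry.get_state()["eef_pos"]
for n in("scene",):
    p=snap(n,f"pics/{n}5.png");a,b,c,e=(395,190,485,270) if n=="scene" else (190,190,260,260); k=8
    im=cv2.resize(cv2.imread(f"pics/{n}5.png")[b:e,a:c],None,fx=k,fy=k,interpolation=cv2.INTER_CUBIC)
    cv2.imwrite(f"pics/{n}5b.png",im)
E
```

```text
pos [0.4495 0.3067 0.1242] psi 171.68 F [-0.49 -0.07 -0.3 ] w -0.0002 t 6.1 j6 -1.05
ROW [0.0021 0.0008 0.0856] -0.0035 zaxis [-0. -0. -1.]
clock: 7.1
eef_pos: [0.4486, 0.3072, 0.061]
tcp_rot: [0.001, 0.07, 0.998, 0.0]
ft_force: [0.8, 0.2, 0.1]
width: 0.0383
pos [0.4486 0.3072 0.061 ] psi 171.95 F [0.84 0.17 0.13] w 0.0383 t 7.1 j6 -1.05
ROW [ 0.0008 -0.0004 -0.0093] -0.0005 zaxis [ 0.001  0.    -1.   ]
```

View pics/scene5b.png

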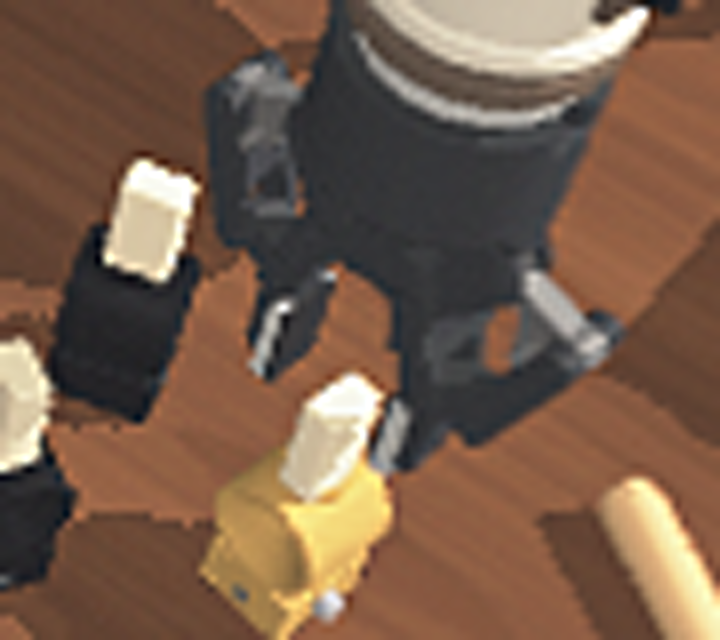

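```bash
python3 -m crank '0.6 0.0 0 0.0 0; 0.6 0.00 0 0.0 0; 0.6 0.00 0.0 0.005 0; 0.6 0.00 0 0.012 0; 0.6 0.00 0 0.018 0; 0.6 0.00 0 0.024 0; 0.6 0.00 0 0.028 0; 0.6 0.00 0 0.028 0; 0.6 0.00 0 0.028 0; 0.6 0.00 0 0.028 0';python3 go.py .448 .307 .068 172; python3 - <<'E'
from h import *
X=telemetry.get_state()["eef_pos"]
for n in("scene","top"):
    p=snap(n,f"pics/{n}6.png");a,b,c,e=(395,190,485,270) if n=="scene" else (190,190,260,260); k=8
    im=cv2.resize(cv2.imread(f"pics/{n}6.png")[b:e,a:c],None,fx=k,fy=k,interpolation=cv2.INTER_CUBIC)
    cv2.imwrite(f"pics/{n}6b.png",im)
E
```

```text
clock: 8.15
eef_pos: [0.4483, 0.307, 0.0396]
tcp_rot: [0.0, 0.07, 0.998, 0.0]
ft_force: [0.2, -0.3, -0.0]
width: 0.0511
pos [0.4483 0.307  0.0396] psi 171.95 F [ 0.21 -0.3  -0.03] w 0.0511 t 8.15 j6 -1.05
ROW [ 0.0003 -0.0001 -0.0379] -0.0005 zaxis [ 0.  0. -1.]
```

View pics/scene6b.png

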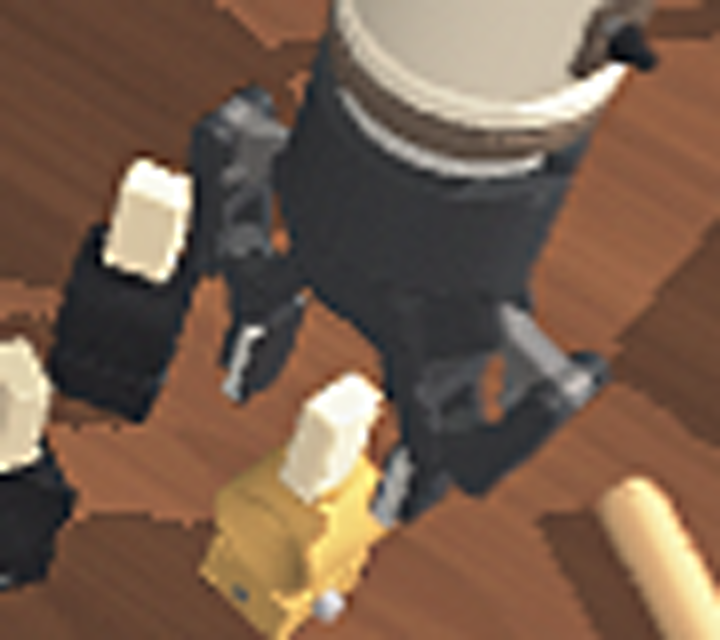

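View pics/top6b.png

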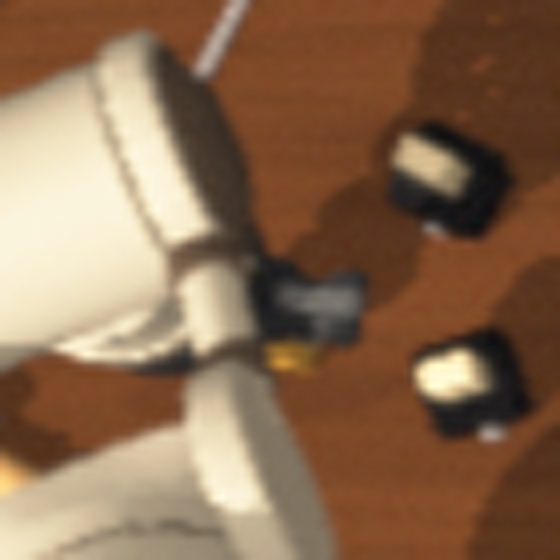

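```bash
python3 -m crank '0.6 0.0 0 0.005 0; 0.6 0.00 0 0.005 0; 0.5 0 0 0.005 0; 0.4 0.00 0 0.005 0; 0.3 0.00 0 0.005 0; 0.2 0.00 0 0.005 0; 0.1 0.00 0 0.005 0; 0.1 0.00 0 0.005 0; 0.1 0.00 0 0.005 0; 0.1 0.00 0 0.005 0' 20;python3 go.py .448 .307 .068 172; python3 - <<'E'
from h import *
for n in("scene","top"):
    p=snap(n,f"pics/{n}7.png");a,b,c,e=(395,190,485,270) if n=="scene" else (190,190,260,260); k=8
    im=cv2.resize(cv2.imread(f"pics/{n}7.png")[b:e,a:c],None,fx=k,fy=k,interpolation=cv2.INTER_CUBIC)
    cv2.imwrite(f"pics/{n}7b.png",im)
E
```

```text
clock: 9.25
eef_pos: [0.4481, 0.3071, 0.0357]
tcp_rot: [0.0, 0.07, 0.998, 0.0]
ft_force: [-0.5, 1.1, 1.8]
width: 0.0135
pos [0.4481 0.3071 0.0357] psi 171.95 F [-0.48  1.13  1.8 ] w 0.0135 t 9.25 j6 -1.05
ROW [ 0.0001 -0.0001 -0.043 ] -0.0005 zaxis [ 0.  0. -1.]
```

View pics/scene7b.png

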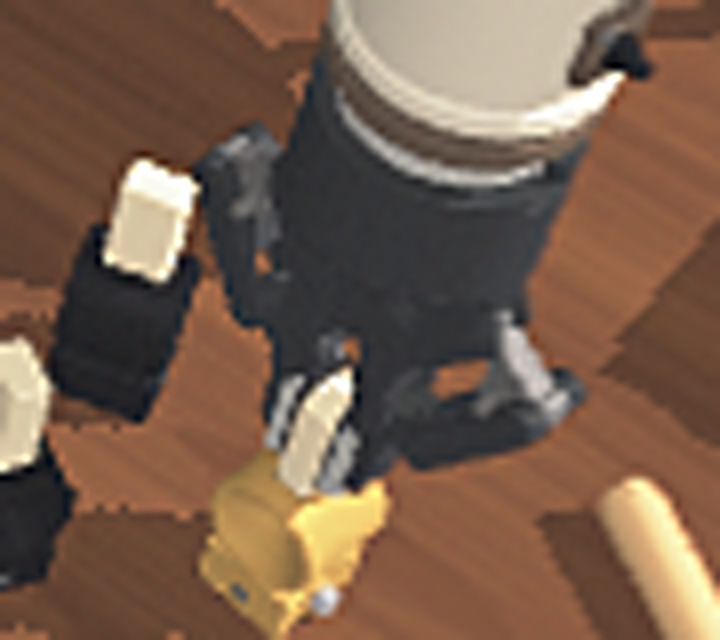

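```bash
python3 -m crank '0.0 0 0 0 0; 0 0 0 -0.004 0; 0 0 0 -0.014 0; 0 0 0 -0.035 0; 0 0 0 -0.06 0; 0 0 0 -0.09 0; 0 0 0 -0.12 0; 0 0 0 -0.145 0; 0 0 0 -0.165 0; 0 0 0 -0.179 0' 35; python3 go.py .512 .1055 .17 132.9
```

```text
clock: 10.35
eef_pos: [0.4481, 0.3068, 0.1708]
tcp_rot: [0.0, 0.07, 0.998, -0.0]
ft_force: [-0.6, 0.2, -6.1]
width: 0.0141
pos [0.4481 0.3068 0.1708] psi 171.95 F [-0.63  0.22 -6.12] w 0.0141 t 10.35 j6 -1.05
ROW [-0.1219 -0.2539  0.0011] 0.4339 zaxis [ 0. -0. -1.]
```

```bash
python3 -m crank '0 -0.005 -0.012 0 0.03; 0 -0.018 -0.038 0 0.08; 0 -0.035 -0.075 0 0.14; 0 -0.053 -0.11 0 0.20; 0 -0.071 -0.148 0 0.26; 0 -0.088 -0.184 0 0.32; 0 -0.104 -0.216 0 0.37; 0 -0.115 -0.24 0 0.41; 0 -0.122 -0.254 0 0.434; 0 -0.122 -0.254 0 0.434'; python3 go.py .512 .1055 .1107 132.9;python3 - <<'E'
from h import *
for n in("scene","top"):
    p=snap(n,f"pics/{n}8.png")
a=cv2.imread("pics/scene8.png");b=cv2.imread("pics/top8.png")
cv2.imwrite("pics/c8.png",np.hstack([cv2.resize(a[130:270,270:410],None,fx=4,fy=4),cv2.resize(b[130:270,260:320],None,fx=4,fy=4)]))
E
```

```text
clock: 11.35
eef_pos: [0.5118, 0.104, 0.1689]
tcp_rot: [-0.001, 0.401, 0.916, -0.0]
ft_force: [0.6, 0.3, -5.2]
width: 0.0132
pos [0.5118 0.104  0.1689] psi 132.7 F [ 0.6   0.27 -5.17] w 0.0132 t 11.35 j6 -0.78
ROW [0.0012 0.0017 0.0777] -0.0022 zaxis [-0.002 -0.    -1.   ]
```

View pics/c8.png

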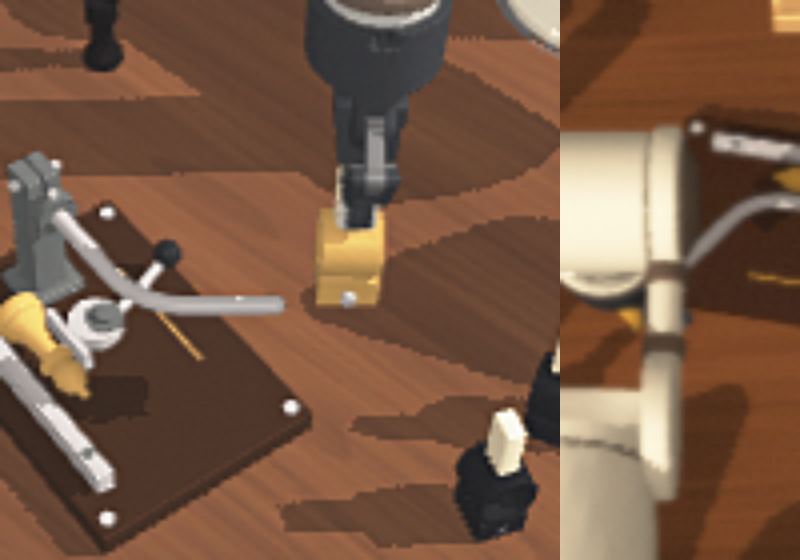

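```bash
python3 -m crank '0 0 0.001 0.004 0; 0 0 0.001 0.012 0; 0 0 0.001 0.024 0; 0 0 0.001 0.036 -0.001; 0 0 0.001 0.048 -0.001; 0 0 0.001 0.06 -0.001; 0 0 0.001 0.07 -0.001; 0 0 0.001 0.0765 -0.001; 0 0 0.001 0.0765 -0.001; 0 0 0.001 0.0765 -0.001'; python3 go.py .512 .1055 .1107 132.9;python3 - <<'E'
from h import *
for n in("scene","top"):
    p=snap(n,f"pics/{n}9.png")
a=cv2.imread("pics/scene9.png");b=cv2.imread("pics/top9.png")
cv2.imwrite("pics/c9.png",cv2.resize(a[180:240,310:380],None,fx=10,fy=10,interpolation=cv2.INTER_CUBIC))
cv2.imwrite("pics/d9.png",cv2.resize(b[170:230,260:320],None,fx=9,fy=9,interpolation=cv2.INTER_CUBIC))
print(telemetry.get_state()["eef_pos"])
E
```

```text
clock: 12.45
eef_pos: [0.5128, 0.106, 0.1127]
tcp_rot: [0.0, 0.399, 0.917, 0.0]
ft_force: [-0.6, 0.3, -5.9]
width: 0.0139
pos [0.5128 0.106  0.1127] psi 132.98 F [-0.58  0.33 -5.91] w 0.0139 t 12.45 j6 -0.78
ROW [ 0.0002 -0.0012  0.0027] 0.0009 zaxis [ 0. -0. -1.]
[0.51304497 0.1059891  0.1130666 ]
```

View pics/c9.png

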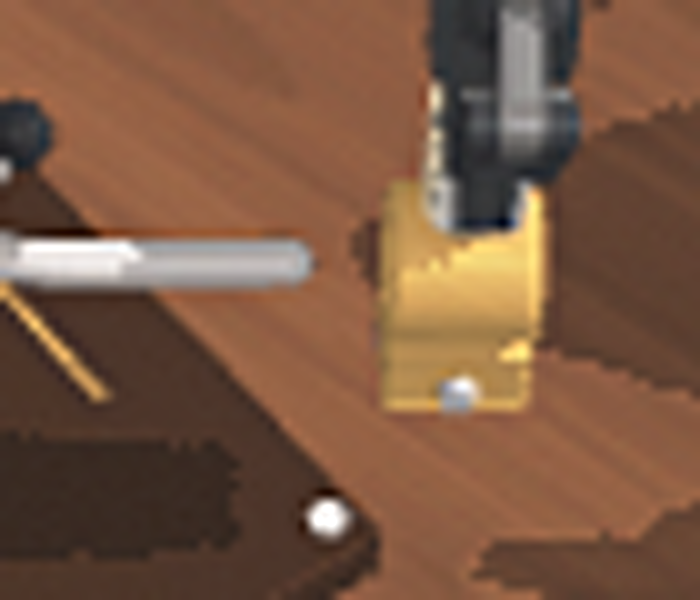

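View pics/d9.png

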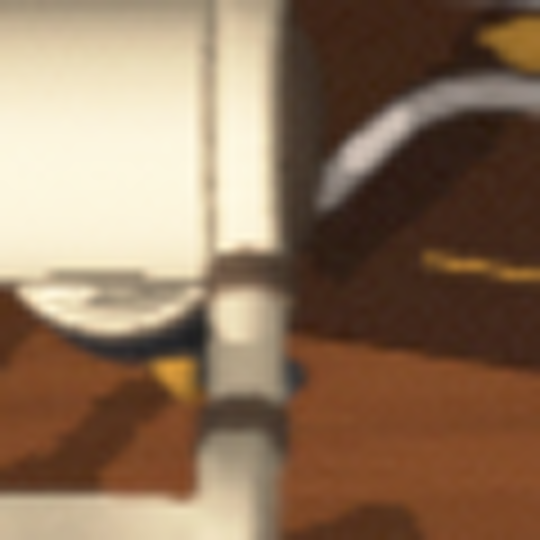

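```bash
cat > ov.py <<'E'
from h import *
from scipy.optimize import least_squares
SHs=np.array([-.33,.3])
def sil(c,bz,psi):
    t=np.radians(psi);u=np.array([np.cos(t),np.sin(t),0]);v=np.array([-np.sin(t),np.cos(t),0]);z=np.array([0,0,1.])
    C=np.array([c[0],c[1],bz]); 
    foot=[C+A*.0185*u+B*.017*v+(-.040+D)*z for A in(-1,1) for B in(-1,1) for D in(0,.021)]
    th=np.linspace(0,2*np.pi,40)
    dl=[[C+A*.0185*u+.0205*(np.cos(a)*v+np.sin(a)*z) for a in th] for A in(-1,1)]
    return np.array(foot),np.array(dl)
if __name__=="__main__":
    import sys
    p=cams.camera("scene"); s=telemetry.get_state(); e=s["eef_pos"]; a,b,c,d,k=310,180,380,240,10
    q=s["tcp_rot"]; psi=np.degrees(2*np.arctan2(q[2],q[1]))
    im=cv2.resize(np.ascontiguousarray(p["color"][b:d,a:c,::-1]),None,fx=k,fy=k,interpolation=cv2.INTER_CUBIC)
    f,dl=sil(e[:2],e[2]+.0043,psi)
    g=lambda X:((proj(p,X)+SHs-[a,b]+.5)*k).astype(int)
    for w in g(f): cv2.circle(im,tuple(map(int,w)),3,(0,0,255),-1)
    for r in dl: cv2.polylines(im,[g(r).reshape(-1,1,2)],True,(255,0,0),1)
    import pickle
    exec(open("fit2.py").read().split("def rod")[1].join(["def rod",""]).split("def mask")[0])
    x=pickle.load(open("x.pkl","rb")); P=rod(x[3:6]); cc,ss=np.cos(x[2]),np.sin(x[2]); P=np.c_[cc*P[:,0]-ss*P[:,1]+x[0],ss*P[:,0]+cc*P[:,1]+x[1],P[:,2]]
    for w in g(P[40:]): cv2.circle(im,tuple(map(int,w)),2,(0,0,255),-1)
    cv2.imwrite(sys.argv[1],im); print(e,psi)
E
python3 ov.py pics/o1.png
```

```text
[0.513052   0.1059813  0.11307106] 132.9778495506049
```

View pics/o1.png

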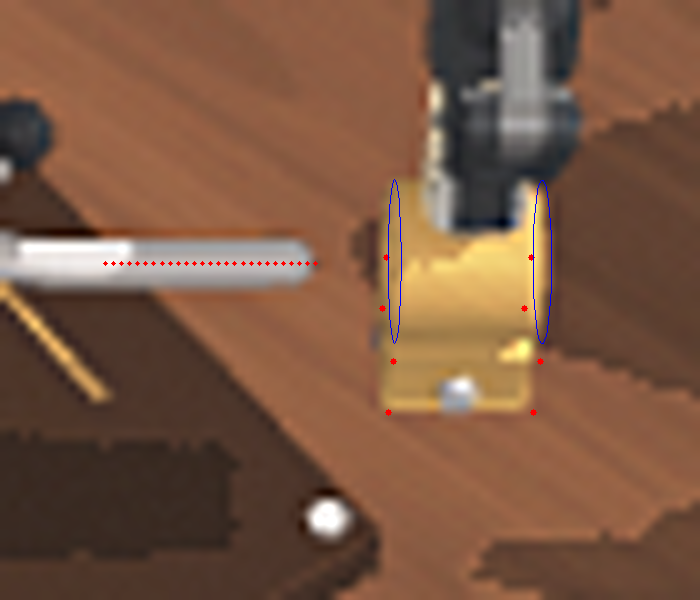

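```bash
python3 -m crank '0 0 -0.0007 0.0014 -0.001; 0 0 -0.0014 0.0028 -0.001; 0 -0.002 -0.0014 0.0028 -0.001; 0 -0.004 -0.0014 0.0028 -0.001; 0 -0.007 -0.0014 0.0028 -0.001; 0 -0.010 -0.0014 0.0028 -0.001; 0 -0.013 -0.0014 0.0028 -0.001; 0 -0.015 -0.0014 0.0028 -0.001; 0 -0.016 -0.0014 0.0028 -0.001; 0 -0.016 -0.0014 0.0028 -0.001';
cat > rel.py <<'E'
from h import *
import pickle
exec(open("fit2.py").read().split("def rod")[1].join(["def rod",""]).split("def mask")[0])
x=pickle.load(open("x.pkl","rb"))
def fx(X): # world->fixture mm
    d=np.array(X[:2])-x[:2]; c,s=np.cos(-x[2]),np.sin(-x[2]); return 1e3*np.array([c*d[0]-s*d[1],s*d[0]+c*d[1],X[2]])
def now():
    s=telemetry.get_state(); e=s["eef_pos"]; q=s["tcp_rot"]; psi=np.degrees(2*np.arctan2(q[2],q[1]))
    P=rod(x[3:6])*1e3; b=fx([e[0],e[1],e[2]+.0043])
    t=psi-np.degrees(x[2])
    # arclength coords: nearest rod pt
    th=50+np.degrees(x[5]); 
    i=np.argmin(np.linalg.norm(P[:,:2]-b[:2],axis=1)); 
    tan=P[min(i+1,len(P)-1)]-P[max(i-1,0)]; tan/=np.linalg.norm(tan)
    d=b-P[i]; u=np.array([np.cos(np.radians(t)),np.sin(np.radians(t)),0]); R=np.array([[np.cos(np.radians(psi)),np.sin(np.radians(psi)),0],[np.sin(np.radians(psi)),-np.cos(np.radians(psi)),0],[0,0,-1]])
    print("fixt bore",b.round(2),"bore ang",round(t,2),"rod ang here",round(float(np.degrees(np.arctan2(tan[1],tan[0]))),2),"lat(toolY mm)",round(float(d@np.array([np.sin(np.radians(t)),-np.cos(np.radians(t)),0])),2),"dz",round(float(d[2]),2),"along past tip",round(float((b-P[-1])@tan),2))
    print("F tool xyz",(R@s["ft_force"]).round(2),"Mom",(R@s["torque"]).round(3),"t",s["clock"],"w",round(float(s["width"]),4),"eef",e.round(4))
    for n,pt in(("outer",(-44,65,115)),("bend",(-6,25,115)),("home",(0,-42,115))): print(n,np.linalg.norm(b-pt).round(1),end=" ")
    print()
now()
E
python3 rel.py; python3 ov.py pics/o2.png
```

```text
clock: 13.6
eef_pos: [0.52, 0.0965, 0.1104]
tcp_rot: [-0.0, 0.398, 0.917, 0.0]
ft_force: [-0.1, -0.8, -5.6]
width: 0.0136
fixt bore [-95.23  99.85 114.68] bore ang 143.92 rod ang here 143.79 lat(toolY mm) -0.26 dz -0.62 along past tip 26.41
F tool xyz [-0.54 -0.6   5.63] Mom [-0.034  0.051 -0.01 ] t 13.6 w 0.0136 eef [0.52   0.0965 0.1104]
outer 62.0 bend 116.5 home 170.9 
[0.51994083 0.09650327 0.11035512] 133.0697731526006
```

View pics/o2.png

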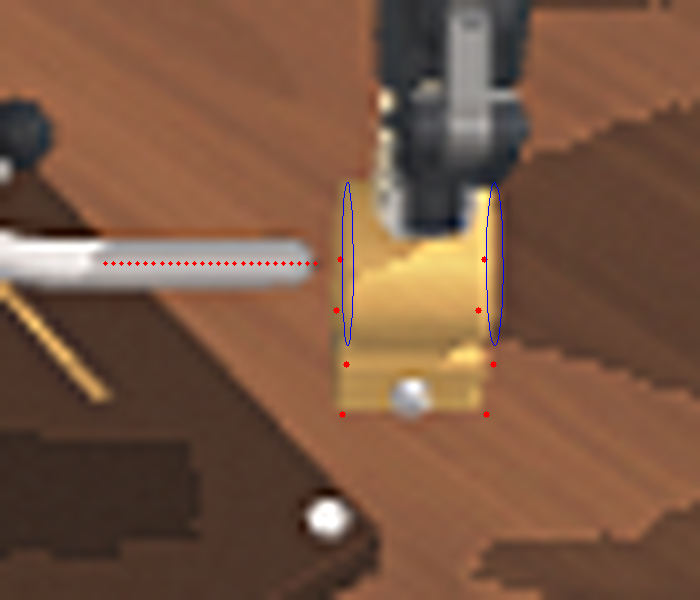

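```bash
python3 -m crank '0 -0.001 0 0 -0.0015; 0 -0.003 0 0 -0.0015; 0 -0.005 0 0 -0.0015; 0 -0.007 0 0 -0.0015; 0 -0.009 0 0 -0.0015; 0 -0.011 0 0 -0.0015; 0 -0.013 0 0 -0.0015; 0 -0.015 0 0 -0.0015; 0 -0.016 0 0 -0.0015; 0 -0.016 0 0 -0.0015';python3 rel.py
```

```text
clock: 14.65
eef_pos: [0.5282, 0.0877, 0.1104]
tcp_rot: [0.0, 0.397, 0.918, 0.0]
ft_force: [-0.2, -0.7, -4.7]
width: 0.0138
fixt bore [-85.51  92.77 114.69] bore ang 144.06 rod ang here 143.79 lat(toolY mm) -0.22 dz -0.6 along past tip 14.39
F tool xyz [-0.35 -0.65  4.66] Mom [-0.026 -0.001  0.02 ] t 14.65 w 0.0138 eef [0.5282 0.0877 0.1104]
outer 49.9 bend 104.5 home 159.6
```

```bash
python3 -m crank '0 -0.0007 0 0 0; 0 -0.0014 0 0 0; 0 -0.0021 0 0 0; 0 -0.0028 0 0 0; 0 -0.0035 0 0 0; 0 -0.0042 0 0 0; 0 -0.005 0 0 0; 0 -0.006 0 0 0; 0 -0.007 0 0 0; 0 -0.008 0 0 0';python3 rel.py
```

```text
clock: 15.65
eef_pos: [0.5323, 0.0833, 0.1104]
tcp_rot: [0.0, 0.397, 0.918, 0.0]
ft_force: [0.6, -0.5, -5.3]
width: 0.0134
fixt bore [-80.67  89.29 114.68] bore ang 144.06 rod ang here 143.79 lat(toolY mm) -0.2 dz -0.62 along past tip 8.43
F tool xyz [-0.77  0.06  5.26] Mom [-0.024  0.035  0.008] t 15.65 w 0.0134 eef [0.5323 0.0833 0.1104]
outer 44.0 bend 98.5 home 154.1
```

```bash
python3 -m crank '0 -0.0007 0 0 0; 0 -0.0014 0 0 0; 0 -0.0021 0 0 0; 0 -0.0028 0 0 0; 0 -0.0035 0 0 0; 0 -0.004 0 0 0; 0 -0.004 0 0 0; 0 -0.004 0 0 0; 0 -0.004 0 0 0; 0 -0.004 0 0 0';python3 rel.py
```

```text
clock: 16.65
eef_pos: [0.5343, 0.0812, 0.1104]
tcp_rot: [-0.0, 0.397, 0.918, 0.0]
ft_force: [-0.5, 0.2, -6.0]
width: 0.0131
fixt bore [-78.34  87.58 114.67] bore ang 144.06 rod ang here 143.79 lat(toolY mm) -0.22 dz -0.62 along past tip 5.54
F tool xyz [ 0.46 -0.22  5.99] Mom [-0.    -0.005 -0.004] t 16.65 w 0.0131 eef [0.5343 0.0812 0.1104]
outer 41.1 bend 95.7 home 151.4
```

```bash
python3 -m crank '0 -0.0007 0 0 0; 0 -0.0014 0 0 0; 0 -0.0021 0 0 0; 0 -0.0028 0 0 0; 0 -0.0035 0 0 0; 0 -0.0042 0 0 0; 0 -0.005 0 0 0; 0 -0.006 0 0 0; 0 -0.007 0 0 0; 0 -0.008 0 0 0';python3 rel.py
```

```text
clock: 17.65
eef_pos: [0.5385, 0.0768, 0.1104]
tcp_rot: [0.0, 0.397, 0.918, 0.0]
ft_force: [-0.2, 0.4, -6.0]
width: 0.0139
fixt bore [-73.4   84.   114.67] bore ang 144.06 rod ang here 143.79 lat(toolY mm) -0.22 dz -0.62 along past tip -0.56
F tool xyz [0.44 0.13 5.99] Mom [-0.018  0.001 -0.011] t 17.65 w 0.0139 eef [0.5385 0.0768 0.1104]
outer 35.0 bend 89.6 home 145.8
```

```bash
python3 -m crank '0 -0.0007 0 0 0; 0 -0.0014 0 0 0; 0 -0.0021 0 0 0; 0 -0.0028 0 0 0; 0 -0.0035 0 0 0; 0 -0.0042 0 0 0; 0 -0.005 0 0 0; 0 -0.006 0 0 0; 0 -0.007 0 0 0; 0 -0.008 0 0 0';python3 rel.py; python3 ov.py pics/o3.png
```

```text
clock: 18.65
eef_pos: [0.5426, 0.0724, 0.1104]
tcp_rot: [0.0, 0.397, 0.918, -0.0]
ft_force: [0.5, -0.0, -4.9]
width: 0.0137
fixt bore [-68.54  80.47 114.67] bore ang 144.07 rod ang here 143.79 lat(toolY mm) -0.19 dz -0.6 along past tip -6.57
F tool xyz [-0.36  0.36  4.87] Mom [0.037 0.041 0.005] t 18.65 w 0.0137 eef [0.5426 0.0724 0.1104]
outer 29.0 bend 83.6 home 140.3 
[0.54264838 0.0723153  0.11039171] 133.20414547979973
```

View pics/o3.png

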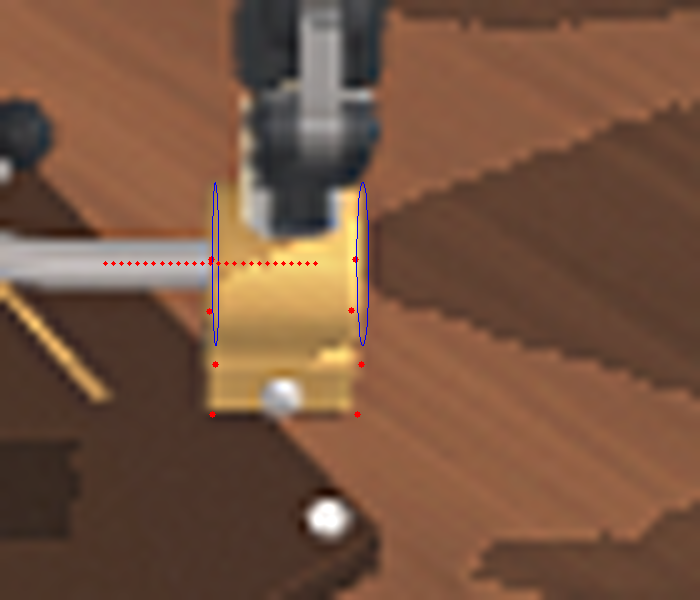

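```bash
python3 -m crank '0 -0.0012 0 0 0; 0 -0.0028 0 0 0; 0 -0.0044 0 0 0; 0 -0.006 0 0 0; 0 -0.0076 0 0 0; 0 -0.0092 0 0 0; 0 -0.0108 0 0 0; 0 -0.0124 0 0 0; 0 -0.014 0 0 0; 0 -0.016 0 0 0';python3 rel.py
```

```text
clock: 19.7
eef_pos: [0.5508, 0.0636, 0.1104]
tcp_rot: [-0.0, 0.397, 0.918, -0.0]
ft_force: [0.7, -0.1, -5.4]
width: 0.0133
fixt bore [-58.83  73.43 114.68] bore ang 144.07 rod ang here 143.79 lat(toolY mm) -0.14 dz -0.55 along past tip -18.57
F tool xyz [-0.58  0.45  5.37] Mom [ 0.012 -0.017 -0.005] t 19.7 w 0.0133 eef [0.5508 0.0636 0.1104]
outer 17.1 bend 71.7 home 129.6
```

```bash
python3 -m crank '0 -0.0016 0 0 0; 0 -0.0032 0 0 0; 0 -0.0048 0 0 0; 0 -0.0064 0 0 0; 0 -0.008 0 0 0; 0 -0.0096 0 0 0; 0 -0.0112 0 0 0; 0 -0.0128 0 0 0; 0 -0.0144 0 0 0; 0 -0.016 0 0 0';python3 rel.py
```

```text
clock: 20.7
eef_pos: [0.559, 0.0549, 0.1104]
tcp_rot: [0.0, 0.397, 0.918, 0.0]
ft_force: [-0.3, 0.5, -5.4]
width: 0.0134
fixt bore [-49.09  66.37 114.67] bore ang 144.06 rod ang here 143.79 lat(toolY mm) -0.08 dz -0.53 along past tip -30.59
F tool xyz [0.57 0.1  5.43] Mom [ 0.054 -0.011  0.006] t 20.7 w 0.0134 eef [0.559  0.0549 0.1104]
outer 5.3 bend 59.7 home 119.0
```

```bash
python3 -m crank '0 -0.0016 0 0 0; 0 -0.0032 0 0 0; 0 -0.0048 0 0 0; 0 -0.0064 0 0 0; 0 -0.008 0 0 0; 0 -0.0096 0 0 0; 0 -0.0112 0 0 0; 0 -0.0128 0 0 0; 0 -0.0144 0 0 0; 0 -0.016 0 0 0';python3 rel.py; python3 ov.py pics/o4.png
```

```text
clock: 21.7
eef_pos: [0.5672, 0.0461, 0.1104]
tcp_rot: [0.0, 0.397, 0.918, 0.0]
ft_force: [-0.3, 0.3, -5.3]
width: 0.0136
fixt bore [-39.36  59.33 114.69] bore ang 144.07 rod ang here 143.79 lat(toolY mm) -0.01 dz -0.46 along past tip -42.6
F tool xyz [ 0.46 -0.04  5.31] Mom [ 0.03  -0.017  0.02 ] t 21.7 w 0.0136 eef [0.5672 0.0461 0.1104]
outer 7.3 bend 47.9 home 108.7 
[0.56737698 0.04597092 0.11041935] 133.19917674995702
```

```bash
cat > plan.py <<'E'
# rows for following the rod: from current arclength advance ds mm, in n rows
from rel import *
import sys
def path(a,off=1.5):
    """a: arclength of bore centre from bend start (fixture y=0), mm; returns centre xy and tangent angle(deg, outward), yaw rod corrected"""
    th=np.radians(50)+x[5]; R=60.; L=R*th
    if a<0: p=np.array([0,a]);t=np.pi/2
    elif a<L: f=a/R; p=np.array([-R+R*np.cos(f),R*np.sin(f)]); t=np.pi/2+f
    else: p=np.array([-R+R*np.cos(th),R*np.sin(th)])+(a-L)*np.array([-np.sin(th),np.cos(th)]); t=np.pi/2+th
    # bore chord rides: averaged over +-8.5
    return p,t
def sm(a):
    P=[path(a+k)[0] for k in np.linspace(-8.5,8.5,9)]; P1=path(a-8.5)[0];P2=path(a+8.5)[0]
    m=np.mean(P,axis=0); d=P2-P1; return m,np.arctan2(d[1],d[0])
def plan(a0,a1,n=10,hold=1,lat=0.,off=1.5):
    """current eef assumed = carrier centre - off along u (carrier centre is off mm further in, toward -u)"""
    m0,t0=sm(a0); e0=m0+off*np.array([np.cos(t0),np.sin(t0)])
    u0=np.array([np.cos(t0),np.sin(t0)]); v0=np.array([np.sin(t0),-np.cos(t0)])
    for i in range(1,n+1):
        a=a0+(a1-a0)*min(1,i/(n-hold)); m,t=sm(a); e=m+off*np.array([np.cos(t),np.sin(t)]); d=e-e0
        print("%.4f %.4f turn %.4f"%(d@u0/750,d@v0/750,-np.degrees(t-t0)/90),"; a",round(a,1))
    print("L",60*(np.radians(50)+x[5]))
if __name__=="__main__": plan(float(sys.argv[1]),float(sys.argv[2]))
E
python3 plan.py 66 58
```

```text
fixt bore [-39.21  59.19 114.72] bore ang 144.06 rod ang here 143.79 lat(toolY mm) -0.03 dz -0.44 along past tip -42.81
F tool xyz [-1.24  0.23  5.52] Mom [-0.001  0.003  0.049] t 21.75 w 0.0136 eef [0.5674 0.046  0.1104]
outer 7.5 bend 47.7 home 108.5 
-0.0012 0.0000 turn -0.0000 ; a 65.1
-0.0024 -0.0000 turn 0.0001 ; a 64.2
-0.0036 -0.0000 turn 0.0008 ; a 63.3
-0.0047 -0.0000 turn 0.0019 ; a 62.4
-0.0059 -0.0000 turn 0.0035 ; a 61.6
-0.0071 -0.0000 turn 0.0056 ; a 60.7
-0.0083 -0.0000 turn 0.0081 ; a 59.8
-0.0095 -0.0000 turn 0.0112 ; a 58.9
-0.0107 -0.0000 turn 0.0148 ; a 58.0
-0.0107 -0.0000 turn 0.0148 ; a 58.0
L 56.38637048385599
```

View pics/o4.png

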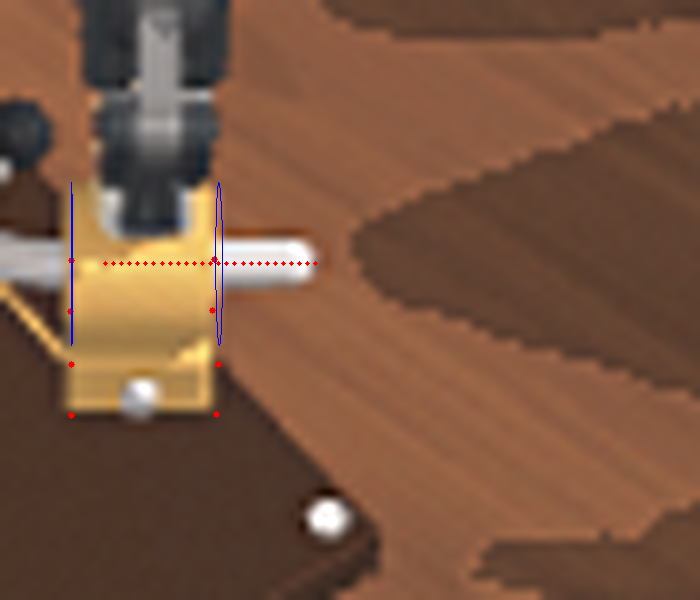

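```bash
sed -i 's/off=1.5/off=1.2/g' plan.py; sed -i 's/^now()/if __name__=="__main__": now()/' rel.py; python3 plan.py 73.4 61; python3 plan.py 61 51
```

```text
-0.0018 -0.0000 turn -0.0000 ; a 72.0
-0.0037 -0.0000 turn 0.0000 ; a 70.6
-0.0055 -0.0000 turn -0.0000 ; a 69.3
-0.0073 -0.0000 turn -0.0000 ; a 67.9
-0.0092 -0.0000 turn -0.0000 ; a 66.5
-0.0110 -0.0000 turn -0.0000 ; a 65.1
-0.0129 -0.0000 turn 0.0004 ; a 63.8
-0.0147 -0.0000 turn 0.0020 ; a 62.4
-0.0165 -0.0000 turn 0.0047 ; a 61.0
-0.0165 -0.0000 turn 0.0047 ; a 61.0
L 56.38637048385599
-0.0015 -0.0000 turn 0.0031 ; a 59.9
-0.0030 -0.0000 turn 0.0069 ; a 58.8
-0.0044 -0.0000 turn 0.0115 ; a 57.7
-0.0059 -0.0000 turn 0.0169 ; a 56.6
-0.0074 -0.0001 turn 0.0231 ; a 55.4
-0.0089 -0.0001 turn 0.0300 ; a 54.3
-0.0104 -0.0002 turn 0.0377 ; a 53.2
-0.0118 -0.0003 turn 0.0462 ; a 52.1
-0.0133 -0.0004 turn 0.0555 ; a 51.0
-0.0133 -0.0004 turn 0.0555 ; a 51.0
L 56.38637048385599
```

```bash
python3 -m crank '0 -0.0018 0 0 0; 0 -0.0037 0 0 0; 0 -0.0055 0 0 0; 0 -0.0073 0 0 0; 0 -0.0092 0 0 0; 0 -0.011 0 0 0; 0 -0.0129 0 0 0; 0 -0.0147 0 0 0.002; 0 -0.0165 0 0 0.0047; 0 -0.0165 0 0 0.0047';python3 rel.py
```

```text
clock: 22.75
eef_pos: [0.5758, 0.037, 0.1104]
tcp_rot: [0.0, 0.401, 0.916, 0.0]
ft_force: [-0.7, -0.2, -5.4]
width: 0.0137
fixt bore [-29.26  52.01 114.71] bore ang 143.62 rod ang here 143.79 lat(toolY mm) 0.05 dz -0.41 along past tip -55.08
F tool xyz [ 0.31 -0.63  5.36] Mom [-0.021  0.003 -0.03 ] t 22.75 w 0.0137 eef [0.5758 0.037  0.1104]
outer 19.7 bend 35.6 home 98.5
```

```bash
python3 -m crank '0 -0.0015 0 0 0.003; 0 -0.003 0 0 0.007; 0 -0.0044 0 0 0.0115; 0 -0.0059 0 0 0.017; 0 -0.0074 -0.0001 0 0.023; 0 -0.0089 -0.0001 0 0.03; 0 -0.0104 -0.0002 0 0.0377; 0 -0.0118 -0.0003 0 0.0462; 0 -0.0133 -0.0004 0 0.0555; 0 -0.0133 -0.0004 0 0.0555';python3 rel.py;python3 plan.py 51 42
```

```text
clock: 23.75
eef_pos: [0.5823, 0.0295, 0.1104]
tcp_rot: [0.0, 0.44, 0.898, 0.0]
ft_force: [-0.1, -0.6, -5.5]
width: 0.0138
fixt bore [-21.44  45.85 114.7 ] bore ang 138.61 rod ang here 139.3 lat(toolY mm) -0.17 dz -0.38 along past tip -64.85
F tool xyz [-0.39 -0.41  5.5 ] Mom [-0.026  0.016 -0.057] t 23.75 w 0.0138 eef [0.5823 0.0295 0.1104]
outer 29.6 bend 25.9 home 90.4 
-0.0013 0.0000 turn 0.0090 ; a 50.0
-0.0027 0.0000 turn 0.0186 ; a 49.0
-0.0040 -0.0000 turn 0.0288 ; a 48.0
-0.0053 -0.0001 turn 0.0394 ; a 47.0
-0.0066 -0.0001 turn 0.0500 ; a 46.0
-0.0080 -0.0002 turn 0.0606 ; a 45.0
-0.0093 -0.0003 turn 0.0713 ; a 44.0
-0.0106 -0.0005 turn 0.0819 ; a 43.0
-0.0119 -0.0006 turn 0.0925 ; a 42.0
-0.0119 -0.0006 turn 0.0925 ; a 42.0
L 56.38637048385599
```

```bash
cat > plan2.py <<'E'
from rel import *
from plan import sm
import sys
from scipy.optimize import minimize_scalar
def E(a,off,lat):
    m,t=sm(a); u=np.array([np.cos(t),np.sin(t)]); v=np.array([np.sin(t),-np.cos(t)]); return m+off*u+lat*v,t
a1=float(sys.argv[1]); lat=float(sys.argv[2]) if len(sys.argv)>2 else 0; off=float(sys.argv[3]) if len(sys.argv)>3 else 1.2
now()
s=telemetry.get_state(); q=s["tcp_rot"]; e=s["eef_pos"]; psi=np.degrees(2*np.arctan2(q[2],q[1])); c=fx([e[0],e[1],e[2]+.0043]); t0=np.radians(psi)-x[2]
a0=minimize_scalar(lambda a:np.sum((E(a,off,lat)[0]-c[:2])**2),bounds=(-60,120),method="bounded").x
Z,th0=E(a0,off,lat); u0=np.array([np.cos(t0),np.sin(t0)]); v0=np.array([np.sin(t0),-np.cos(t0)])
er=c[:2]-Z; print("a0",a0.round(2),"err along/lat",(er@u0).round(2),(er@v0).round(2),"angerr",np.degrees(t0-th0).round(2))
o=[]
for i in range(1,11):
    a=a0+(a1-a0)*min(1,i/9); p,t=E(a,off,lat); d=p-c[:2]; f=max(0,1-i/5); d=d+er*f; tt=t+f*(t0-th0)
    o.append("0 %.4f %.4f 0 %.4f"%(d@u0/750,d@v0/750,-np.degrees(tt-t0)/90))
print("; ".join(o))
E
python3 plan2.py 42
```

```text
fixt bore [-21.44  45.85 114.7 ] bore ang 138.61 rod ang here 139.3 lat(toolY mm) -0.17 dz -0.38 along past tip -64.85
F tool xyz [-0.39 -0.41  5.5 ] Mom [-0.026  0.016 -0.057] t 23.75 w 0.0138 eef [0.5823 0.0295 0.1104]
outer 29.6 bend 25.9 home 90.4 
a0 51.09 err along/lat 0.0 0.13 angerr 0.11
0 -0.0013 -0.0000 0 0.0093; 0 -0.0027 -0.0001 0 0.0192; 0 -0.0040 -0.0001 0 0.0297; 0 -0.0054 -0.0002 0 0.0406; 0 -0.0067 -0.0003 0 0.0516; 0 -0.0080 -0.0004 0 0.0623; 0 -0.0094 -0.0005 0 0.0730; 0 -0.0107 -0.0007 0 0.0837; 0 -0.0120 -0.0008 0 0.0945; 0 -0.0120 -0.0008 0 0.0945
```

```bash
python3 -m crank '0 -0.0013 0 0 0.0093; 0 -0.0027 -0.0001 0 0.0192; 0 -0.004 -0.0001 0 0.0297; 0 -0.0054 -0.0002 0 0.0406; 0 -0.0067 -0.0003 0 0.0516; 0 -0.008 -0.0004 0 0.0623; 0 -0.0094 -0.0005 0 0.073; 0 -0.0107 -0.0007 0 0.0837; 0 -0.012 -0.0008 0 0.0945; 0 -0.012 -0.0008 0 0.0945'; python3 plan2.py 32
```

```text
clock: 24.75
eef_pos: [0.5873, 0.0221, 0.1104]
tcp_rot: [0.0, 0.506, 0.863, -0.0]
ft_force: [-1.4, 1.1, -5.1]
width: 0.0134
fixt bore [-15.13  39.46 114.67] bore ang 130.1 rod ang here 130.33 lat(toolY mm) -0.33 dz -0.39 along past tip -72.27
F tool xyz [ 1.66 -0.68  5.09] Mom [-0.025 -0.037 -0.041] t 24.75 w 0.0134 eef [0.5873 0.0221 0.1104]
outer 38.6 bend 17.1 home 82.9 
a0 42.07 err along/lat -0.0 -0.01 angerr -0.08
0 -0.0015 0.0000 0 0.0117; 0 -0.0030 0.0000 0 0.0234; 0 -0.0045 -0.0000 0 0.0351; 0 -0.0059 -0.0001 0 0.0468; 0 -0.0074 -0.0002 0 0.0585; 0 -0.0089 -0.0003 0 0.0704; 0 -0.0104 -0.0004 0 0.0823; 0 -0.0119 -0.0006 0 0.0941; 0 -0.0133 -0.0008 0 0.1060; 0 -0.0133 -0.0008 0 0.1060
```

```bash
python3 -m crank '0 -0.0013 0 0 0.0105; 0 -0.0026 -0.0001 0 0.021; 0 -0.004 -0.0002 0 0.0315; 0 -0.0053 -0.0003 0 0.042; 0 -0.0066 -0.0004 0 0.0525; 0 -0.008 -0.0005 0 0.063; 0 -0.0093 -0.0006 0 0.0735; 0 -0.0106 -0.0008 0 0.084; 0 -0.0119 -0.0009 0 0.0945; 0 -0.0119 -0.0009 0 0.0945'; python3 plan2.py 24 -0.2
```

```text
clock: 25.75
eef_pos: [0.5912, 0.0139, 0.1104]
tcp_rot: [0.0, 0.568, 0.823, 0.0]
ft_force: [0.2, 0.4, -4.9]
width: 0.0132
fixt bore [ -9.77  32.17 114.72] bore ang 121.6 rod ang here 123.6 lat(toolY mm) -0.39 dz -0.32 along past tip -78.98
F tool xyz [0.3  0.32 4.95] Mom [-0.193 -0.044  0.001] t 25.75 w 0.0132 eef [0.5912 0.0139 0.1104]
outer 47.4 bend 8.1 home 74.8 
a0 32.97 err along/lat 0.0 0.09 angerr 0.11
0 -0.0013 -0.0000 0 0.0108; 0 -0.0026 -0.0000 0 0.0216; 0 -0.0040 -0.0001 0 0.0325; 0 -0.0053 -0.0002 0 0.0433; 0 -0.0066 -0.0003 0 0.0541; 0 -0.0079 -0.0004 0 0.0647; 0 -0.0092 -0.0005 0 0.0752; 0 -0.0105 -0.0006 0 0.0858; 0 -0.0119 -0.0008 0 0.0964; 0 -0.0119 -0.0008 0 0.0964
```

```bash
python3 -m crank '0 -0.0013 0 0 0.0108; 0 -0.0026 0 0 0.0216; 0 -0.004 -0.0001 0 0.0325; 0 -0.0053 -0.0002 0 0.0433; 0 -0.0066 -0.0003 0 0.0541; 0 -0.0079 -0.0004 0 0.0647; 0 -0.0092 -0.0005 0 0.0752; 0 -0.0105 -0.0006 0 0.0858; 0 -0.0119 -0.0008 0 0.0964; 0 -0.0119 -0.0008 0 0.0964'; python3 plan2.py 15 -0.2; python3 ov.py pics/o5.png
```

```text
clock: 26.75
eef_pos: [0.5939, 0.0053, 0.1105]
tcp_rot: [0.0, 0.629, 0.777, 0.0]
ft_force: [3.2, -0.9, -5.6]
width: 0.0138
fixt bore [ -5.49  24.2  114.81] bore ang 112.92 rod ang here 114.62 lat(toolY mm) -0.4 dz -0.21 along past tip -83.26
F tool xyz [-1.57  2.9   5.57] Mom [-0.523  0.011 -0.014] t 26.75 w 0.0138 eef [0.5939 0.0053 0.1105]
outer 56.1 bend 1.0 home 66.4 
a0 23.86 err along/lat 0.0 0.08 angerr 0.14
0 -0.0013 -0.0000 0 0.0107; 0 -0.0026 -0.0000 0 0.0215; 0 -0.0039 -0.0001 0 0.0322; 0 -0.0052 -0.0002 0 0.0430; 0 -0.0065 -0.0003 0 0.0537; 0 -0.0078 -0.0004 0 0.0642; 0 -0.0091 -0.0005 0 0.0746; 0 -0.0104 -0.0006 0 0.0851; 0 -0.0117 -0.0008 0 0.0955; 0 -0.0117 -0.0008 0 0.0955
[0.59389222 0.00523519 0.11052126] 102.08940238187317
```

```bash
python3 - <<'E'
from h import *
a=cv2.imread("pics/o5.png")
p=snap("scene","pics/scene10.png"); q=snap("top","pics/top10.png")
a=cv2.imread("pics/scene10.png");b=cv2.imread("pics/top10.png")
cv2.imwrite("pics/c10.png",np.hstack([cv2.resize(a[160:250,260:350],None,fx=5,fy=5),cv2.resize(b[150:220,270:340],None,fx=450/70,fy=450/70)[:450]]))
E
```

```text
(no output)
```

View pics/c10.png

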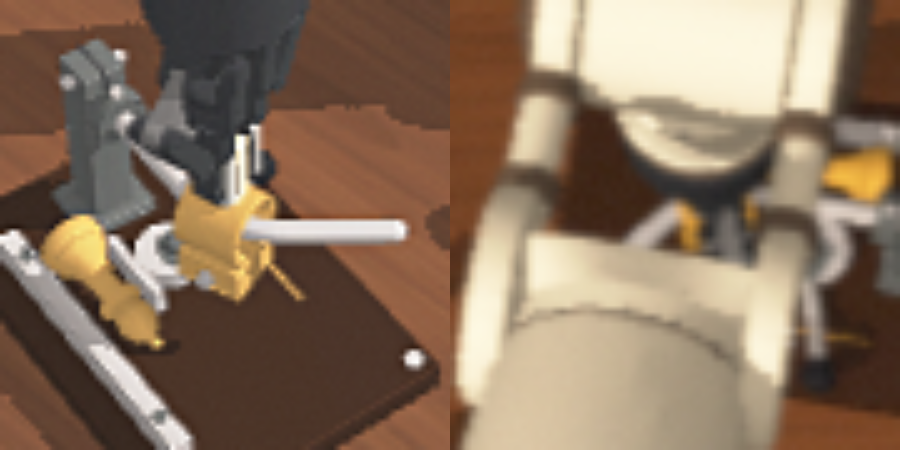

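```bash
python3 plan2.py 16 0.5
```

```text
fixt bore [ -5.51  24.22 114.81] bore ang 112.96 rod ang here 114.62 lat(toolY mm) -0.41 dz -0.22 along past tip -83.23
F tool xyz [-0.49  2.55  5.07] Mom [-0.575 -0.11   0.018] t 26.9 w 0.0137 eef [0.5939 0.0053 0.1105]
outer 56.1 bend 0.9 home 66.5 
a0 23.9 err along/lat -0.01 -0.63 angerr 0.14
0 -0.0012 0.0002 0 0.0096; 0 -0.0023 0.0003 0 0.0192; 0 -0.0035 0.0005 0 0.0289; 0 -0.0047 0.0006 0 0.0385; 0 -0.0059 0.0007 0 0.0481; 0 -0.0070 0.0007 0 0.0574; 0 -0.0082 0.0006 0 0.0667; 0 -0.0094 0.0005 0 0.0760; 0 -0.0105 0.0003 0 0.0854; 0 -0.0105 0.0003 0 0.0854
```

```bash
python3 -m crank '0 0 0.0004 0 0; 0 0 0.0008 0 0; 0 -0.0015 0.0008 0 0.012; 0 -0.003 0.0008 0 0.025; 0 -0.0045 0.0008 0 0.037; 0 -0.006 0.0007 0 0.049; 0 -0.0075 0.0007 0 0.061; 0 -0.009 0.0006 0 0.073; 0 -0.0105 0.0004 0 0.0854; 0 -0.0105 0.0004 0 0.0854'; python3 plan2.py 9 0.5
```

```text
clock: 27.9
eef_pos: [0.5954, -0.0024, 0.1102]
tcp_rot: [-0.0, 0.68, 0.734, -0.0]
ft_force: [0.6, -0.1, -5.1]
width: 0.0135
fixt bore [ -2.59  16.99 114.55] bore ang 105.22 rod ang here 105.65 lat(toolY mm) -0.2 dz -0.46 along past tip -84.2
F tool xyz [-0.18  0.58  5.13] Mom [-0.056  0.021  0.024] t 27.9 w 0.0135 eef [ 0.5954 -0.0024  0.1102]
outer 63.4 bend 8.7 home 59.1 
a0 16.07 err along/lat -0.01 -0.39 angerr -0.12
0 -0.0010 0.0001 0 0.0081; 0 -0.0021 0.0002 0 0.0161; 0 -0.0031 0.0003 0 0.0242; 0 -0.0042 0.0004 0 0.0322; 0 -0.0052 0.0005 0 0.0403; 0 -0.0063 0.0004 0 0.0486; 0 -0.0073 0.0003 0 0.0570; 0 -0.0084 0.0003 0 0.0653; 0 -0.0094 0.0002 0 0.0737; 0 -0.0094 0.0002 0 0.0737
```

```bash
python3 -m crank '0 -0.001 0.0002 0 0.0081; 0 -0.0021 0.0004 0 0.0161; 0 -0.0031 0.0005 0 0.0242; 0 -0.0042 0.0005 0 0.0322; 0 -0.0052 0.0005 0 0.0403; 0 -0.0063 0.0005 0 0.0486; 0 -0.0073 0.0004 0 0.057; 0 -0.0084 0.0004 0 0.0653; 0 -0.0094 0.0003 0 0.0737; 0 -0.0094 0.0003 0 0.0737'; python3 plan2.py 2 0.5
```

```text
clock: 28.9
eef_pos: [0.5963, -0.0092, 0.1104]
tcp_rot: [0.0, 0.721, 0.693, -0.0]
ft_force: [-0.3, -0.0, -5.3]
width: 0.0133
fixt bore [ -0.37  10.41 114.69] bore ang 98.61 rod ang here 98.92 lat(toolY mm) 0.46 dz -0.31 along past tip -84.57
F tool xyz [-0.02 -0.25  5.29] Mom [-0.012  0.04  -0.052] t 28.9 w 0.0133 eef [ 0.5963 -0.0092  0.1104]
outer 69.9 bend 15.6 home 52.4 
a0 9.18 err along/lat 0.01 0.27 angerr -0.16
0 -0.0011 -0.0001 0 0.0081; 0 -0.0021 -0.0001 0 0.0160; 0 -0.0032 -0.0002 0 0.0234; 0 -0.0043 -0.0003 0 0.0305; 0 -0.0053 -0.0004 0 0.0371; 0 -0.0064 -0.0005 0 0.0438; 0 -0.0075 -0.0005 0 0.0500; 0 -0.0085 -0.0006 0 0.0558; 0 -0.0096 -0.0007 0 0.0612; 0 -0.0096 -0.0007 0 0.0612
```

```bash
python3 -m crank '0 -0.0011 -0.0001 0 0.0081; 0 -0.0021 -0.0001 0 0.016; 0 -0.0032 -0.0002 0 0.0234; 0 -0.0043 -0.0003 0 0.0305; 0 -0.0053 -0.0004 0 0.0371; 0 -0.0064 -0.0005 0 0.0438; 0 -0.0075 -0.0005 0 0.05; 0 -0.0085 -0.0006 0 0.0558; 0 -0.0096 -0.0007 0 0.0612; 0 -0.0096 -0.0007 0 0.0612'; python3 plan2.py -6 0.4
```

```text
clock: 29.9
eef_pos: [0.5955, -0.0164, 0.1104]
tcp_rot: [0.0, 0.753, 0.658, -0.0]
ft_force: [-0.3, 0.2, -6.1]
width: 0.0138
fixt bore [  0.19   3.2  114.66] bore ang 93.11 rod ang here 92.19 lat(toolY mm) 0.24 dz -0.34 along past tip -84.06
F tool xyz [ 0.15 -0.31  6.08] Mom [ 0.025  0.024 -0.022] t 29.9 w 0.0138 eef [ 0.5955 -0.0164  0.1104]
outer 76.0 bend 22.7 home 45.2 
a0 1.99 err along/lat 0.0 0.08 angerr 0.02
0 -0.0012 -0.0000 0 0.0056; 0 -0.0024 -0.0000 0 0.0107; 0 -0.0036 -0.0001 0 0.0154; 0 -0.0047 -0.0001 0 0.0195; 0 -0.0059 -0.0001 0 0.0231; 0 -0.0071 -0.0002 0 0.0262; 0 -0.0083 -0.0002 0 0.0289; 0 -0.0095 -0.0003 0 0.0310; 0 -0.0107 -0.0003 0 0.0326; 0 -0.0107 -0.0003 0 0.0326
```

```bash
python3 -m crank '0 -0.0012 0 0 0.0056; 0 -0.0024 0 0 0.0107; 0 -0.0036 -0.0001 0 0.0154; 0 -0.0047 -0.0001 0 0.0195; 0 -0.0059 -0.0001 0 0.0231; 0 -0.0071 -0.0002 0 0.0262; 0 -0.0083 -0.0002 0 0.0289; 0 -0.0095 -0.0003 0 0.031; 0 -0.0107 -0.0003 0 0.0326; 0 -0.0107 -0.0003 0 0.0326'; python3 plan2.py -16 0.3
```

```text
clock: 30.9
eef_pos: [0.5942, -0.0244, 0.1104]
tcp_rot: [0.0, 0.77, 0.638, -0.0]
ft_force: [-0.0, 0.3, -5.6]
width: 0.0133
fixt bore [  0.39  -4.84 114.68] bore ang 90.18 rod ang here 89.94 lat(toolY mm) 0.36 dz -0.32 along past tip -89.27
F tool xyz [ 0.27 -0.07  5.65] Mom [0.014 0.026 0.01 ] t 30.9 w 0.0133 eef [ 0.5942 -0.0244  0.1104]
outer 82.8 bend 30.5 home 37.2 
a0 -6.04 err along/lat 0.0 0.1 angerr 0.02
0 -0.0015 -0.0000 0 0.0013; 0 -0.0030 -0.0001 0 0.0019; 0 -0.0044 -0.0001 0 0.0020; 0 -0.0059 -0.0001 0 0.0020; 0 -0.0074 -0.0001 0 0.0021; 0 -0.0089 -0.0002 0 0.0021; 0 -0.0103 -0.0002 0 0.0021; 0 -0.0118 -0.0002 0 0.0021; 0 -0.0133 -0.0002 0 0.0021; 0 -0.0133 -0.0002 0 0.0021
```

```bash
python3 -m crank '0 -0.0015 0 0 0.0013; 0 -0.003 -0.0001 0 0.002; 0 -0.0044 -0.0001 0 0.002; 0 -0.0059 -0.0001 0 0.002; 0 -0.0074 -0.0001 0 0.002; 0 -0.0089 -0.0002 0 0.002; 0 -0.0103 -0.0002 0 0.002; 0 -0.0118 -0.0002 0 0.002; 0 -0.0133 -0.0002 0 0.002; 0 -0.0145 -0.0002 0 0.002'; python3 plan2.py -28 0.3
```

```text
clock: 31.9
eef_pos: [0.5921, -0.035, 0.1104]
tcp_rot: [0.0, 0.771, 0.637, -0.0]
ft_force: [-0.2, -0.2, -5.6]
width: 0.0138
fixt bore [  0.28 -15.68 114.68] bore ang 90.02 rod ang here 89.94 lat(toolY mm) 0.26 dz -0.32 along past tip -100.11
F tool xyz [-0.21 -0.19  5.65] Mom [ 0.    -0.     0.006] t 31.9 w 0.0138 eef [ 0.5921 -0.035   0.1104]
outer 92.0 bend 41.2 home 26.3 
a0 -16.88 err along/lat 0.0 -0.02 angerr 0.02
0 -0.0016 0.0000 0 0.0000; 0 -0.0033 0.0000 0 0.0001; 0 -0.0049 0.0000 0 0.0001; 0 -0.0066 0.0000 0 0.0002; 0 -0.0082 0.0000 0 0.0002; 0 -0.0099 0.0000 0 0.0002; 0 -0.0115 0.0000 0 0.0002; 0 -0.0132 0.0000 0 0.0002; 0 -0.0148 0.0000 0 0.0002; 0 -0.0148 0.0000 0 0.0002
```

```bash
python3 -m crank '0 -0.0015 0 0 0; 0 -0.003 0 0 0; 0 -0.0044 0 0 0; 0 -0.0059 0 0 0; 0 -0.0074 0 0 0; 0 -0.0089 0 0 0; 0 -0.0103 0 0 0; 0 -0.0118 0 0 0; 0 -0.0133 0 0 0; 0 -0.0145 0 0 0'; python3 plan2.py -36 0.3
```

```text
clock: 32.9
eef_pos: [0.59, -0.0457, 0.1104]
tcp_rot: [0.0, 0.771, 0.637, -0.0]
ft_force: [0.2, 0.4, -5.7]
width: 0.0137
fixt bore [  0.29 -26.56 114.7 ] bore ang 90.02 rod ang here 89.94 lat(toolY mm) 0.27 dz -0.3 along past tip -111.0
F tool xyz [0.43 0.1  5.74] Mom [ 0.015 -0.025 -0.013] t 32.9 w 0.0137 eef [ 0.59   -0.0457  0.1104]
outer 101.7 bend 51.9 home 15.4 
a0 -27.76 err along/lat 0.0 -0.01 angerr 0.02
0 -0.0012 0.0000 0 0.0000; 0 -0.0024 0.0000 0 0.0001; 0 -0.0037 0.0000 0 0.0001; 0 -0.0049 0.0000 0 0.0002; 0 -0.0061 0.0000 0 0.0002; 0 -0.0073 0.0000 0 0.0002; 0 -0.0085 0.0000 0 0.0002; 0 -0.0098 0.0000 0 0.0002; 0 -0.0110 0.0000 0 0.0002; 0 -0.0110 0.0000 0 0.0002
```

```bash
python3 -m crank '0 -0.0015 0 0 0; 0 -0.003 0 0 0; 0 -0.0045 0 0 0; 0 -0.006 0 0 0; 0 -0.0075 0 0 0; 0 -0.0085 0 0 0; 0 -0.0095 0 0 0; 0 -0.0105 0 0 0; 0 -0.0115 0 0 0; 0 -0.012 0 0 0'; python3 rel.py; python3 - <<'E'
from h import *
p=snap("scene","pics/scene11.png")
a=cv2.imread("pics/scene11.png")
cv2.imwrite("pics/c11.png",cv2.resize(a[150:230,260:340],None,fx=8,fy=7.5,interpolation=cv2.INTER_CUBIC))
E
```

```text
clock: 33.9
eef_pos: [0.5883, -0.0545, 0.1104]
tcp_rot: [-0.0, 0.771, 0.637, -0.0]
ft_force: [-0.1, -0.2, -5.5]
width: 0.0136
fixt bore [  0.28 -35.52 114.67] bore ang 90.02 rod ang here 89.94 lat(toolY mm) 0.27 dz -0.33 along past tip -119.95
F tool xyz [-0.23 -0.01  5.53] Mom [0.039 0.014 0.031] t 33.9 w 0.0136 eef [ 0.5883 -0.0545  0.1104]
outer 109.8 bend 60.8 home 6.5
```

View pics/c11.png

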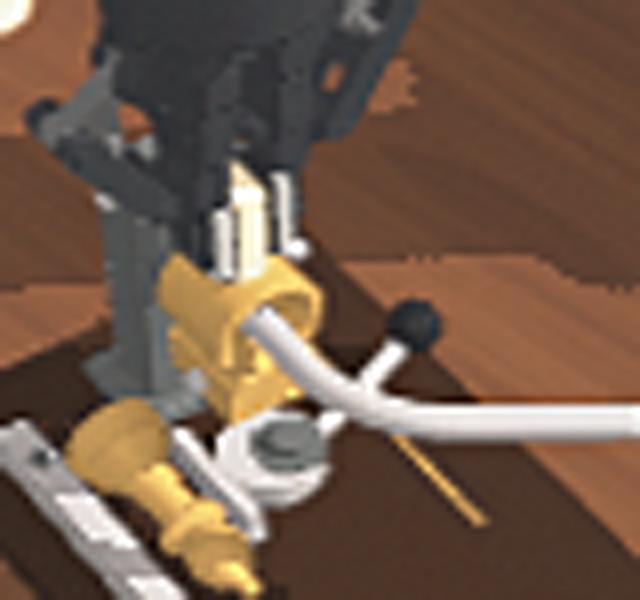

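```bash
python3 -m crank '0 -0.0004 0 0 0; 0 -0.0008 0 0 0; 0 -0.0012 0 0 0; 0 -0.0016 0 0 0; 0 -0.002 0 0 0; 0 -0.0024 0 0 0; 0 -0.0028 0 0 0; 0 -0.0032 0 0 0; 0 -0.0036 0 0 0; 0 -0.004 0 0 0'; python3 rel.py
```

```text
clock: 34.95
eef_pos: [0.5878, -0.0574, 0.1104]
tcp_rot: [0.0, 0.771, 0.637, -0.0]
ft_force: [-0.9, 0.9, -5.6]
width: 0.0133
fixt bore [  0.28 -38.47 114.67] bore ang 90.02 rod ang here 89.94 lat(toolY mm) 0.27 dz -0.33 along past tip -122.91
F tool xyz [ 0.69 -1.06  5.57] Mom [-0.014  0.001  0.01 ] t 34.95 w 0.0133 eef [ 0.5878 -0.0574  0.1104]
outer 112.6 bend 63.8 home 3.6
```

```bash
python3 -m crank '0 -0.0002 0 0 0; 0 -0.0004 0 0 0; 0 -0.0006 0 0 0; 0 -0.0008 0 0 0; 0 -0.001 0 0 0; 0 -0.0012 0 0 0; 0 -0.0014 0 0 0; 0 -0.0016 0 0 0; 0 -0.0018 0 0 0; 0 -0.002 0 0 0'; python3 rel.py
```

```text
clock: 35.95
eef_pos: [0.5875, -0.0589, 0.1104]
tcp_rot: [-0.0, 0.771, 0.637, 0.0]
ft_force: [0.1, 0.3, -5.3]
width: 0.0133
fixt bore [  0.29 -39.96 114.68] bore ang 90.02 rod ang here 89.94 lat(toolY mm) 0.28 dz -0.32 along past tip -124.4
F tool xyz [0.3  0.08 5.31] Mom [ 0.023 -0.027 -0.027] t 35.95 w 0.0133 eef [ 0.5875 -0.0589  0.1104]
outer 113.9 bend 65.3 home 2.1
```

```bash
python3 -m crank '0 -0.00013 0 0 0; 0 -0.00026 0 0 0; 0 -0.0004 0 0 0; 0 -0.00053 0 0 0; 0 -0.00067 0 0 0; 0 -0.0008 0 0 0; 0 -0.00093 0 0 0; 0 -0.00107 0 0 0; 0 -0.0012 0 0 0; 0 -0.00133 0 0 0'; python3 rel.py
```

```text
clock: 36.95
eef_pos: [0.5873, -0.0598, 0.1104]
tcp_rot: [0.0, 0.771, 0.637, 0.0]
ft_force: [-0.0, 0.3, -6.0]
width: 0.0136
fixt bore [  0.28 -40.96 114.69] bore ang 90.02 rod ang here 89.94 lat(toolY mm) 0.27 dz -0.31 along past tip -125.4
F tool xyz [ 0.26 -0.05  6.04] Mom [-0.003  0.014 -0.   ] t 36.95 w 0.0136 eef [ 0.5873 -0.0598  0.1104]
outer 114.8 bend 66.3 home 1.1
```

```bash
python3 -m crank '0 -0.0001 0 0 0; 0 -0.0002 0 0 0; 0 -0.0003 0 0 0; 0 -0.0004 0 0 0; 0 -0.0005 0 0 0; 0 -0.0006 0 0 0; 0 -0.0007 0 0 0; 0 -0.0008 0 0 0; 0 -0.0009 0 0 0; 0 -0.001 0 0 0'; python3 rel.py
```

```text
clock: 37.95
eef_pos: [0.5872, -0.0606, 0.1104]
tcp_rot: [-0.0, 0.771, 0.637, 0.0]
ft_force: [-0.6, 1.1, -5.4]
width: 0.0139
fixt bore [  0.29 -41.7  114.67] bore ang 90.01 rod ang here 89.94 lat(toolY mm) 0.28 dz -0.33 along past tip -126.14
F tool xyz [ 0.93 -0.81  5.43] Mom [0.009 0.05  0.002] t 37.95 w 0.0139 eef [ 0.5872 -0.0606  0.1104]
outer 115.5 bend 67.0 home 0.5
```

```bash
python3 -m crank '0 -0.0001 0 0 0; 0 -0.0002 0 0 0; 0 -0.0003 0 0 0; 0 -0.0004 0 0 0; 0 -0.0005 0 0 0; 0 -0.0006 0 0 0; 0 -0.0007 0 0 0; 0 -0.0008 0 0 0; 0 -0.0009 0 0 0; 0 -0.001 0 0 0'; python3 rel.py
```

```text
clock: 38.95
eef_pos: [0.587, -0.061, 0.1104]
tcp_rot: [-0.0, 0.771, 0.637, 0.0]
ft_force: [0.3, 2.7, -4.3]
width: 0.0134
fixt bore [  0.27 -42.19 114.72] bore ang 90.02 rod ang here 89.94 lat(toolY mm) 0.26 dz -0.28 along past tip -126.62
F tool xyz [ 2.74 -0.27  4.31] Mom [ 0.121  0.481 -0.004] t 38.95 w 0.0134 eef [ 0.587  -0.061   0.1104]
outer 116.0 bend 67.5 home 0.4
```

```bash
python3 -m crank '0 0.0002 0 0.0001 0; 0 0.0003 0 0.0002 0; 0 0.0003 0 0.0003 0; 0 0.0003 0 0.0004 0; 0 0.0003 0 0.0005 0; 0 0.0003 0 0.0006 0; 0 0.0003 0 0.0007 0; 0 0.0003 0 0.0008 0; 0 0.0003 0 0.0008 0; 0 0.0003 0 0.0008 0'; python3 rel.py
```

```text
clock: 39.95
eef_pos: [0.5872, -0.061, 0.11]
tcp_rot: [0.0, 0.771, 0.637, 0.0]
ft_force: [-0.3, 4.0, -0.8]
width: 0.0136
fixt bore [  0.41 -42.09 114.27] bore ang 90.02 rod ang here 89.94 lat(toolY mm) 0.4 dz -0.73 along past tip -126.52
F tool xyz [ 3.85 -1.05  0.78] Mom [0.245 0.542 0.058] t 39.95 w 0.0136 eef [ 0.5872 -0.061   0.11  ]
outer 115.9 bend 67.4 home 0.8
```

```bash
python3 -m crank '0 0.0001 0 0 0; 0 0.0002 0 0 0; 0 0.0003 0 0 0; 0 0.0004 0 0 0; 0 0.0005 0 0 0; 0 0.0006 0 0 0; 0 0.0006 0 0 0; 0 0.0006 0 0 0; 0 0.0006 0 0 0; 0 0.0006 0 0 0' 20; python3 rel.py
```

```text
clock: 40.95
eef_pos: [0.5872, -0.0607, 0.1098]
tcp_rot: [0.0, 0.771, 0.637, 0.0]
ft_force: [-0.1, 2.8, -2.7]
width: 0.0134
fixt bore [  0.34 -41.84 114.06] bore ang 90.02 rod ang here 89.94 lat(toolY mm) 0.34 dz -0.94 along past tip -126.28
F tool xyz [ 2.75 -0.6   2.71] Mom [0.088 0.459 0.001] t 40.95 w 0.0134 eef [ 0.5872 -0.0607  0.1098]
outer 115.7 bend 67.2 home 1.0
```

```bash
python3 -m crank '0 0.0001 0 0.0001 0; 0 0.0002 0 0.0002 0; 0 0.0002 0 0.0002 0; 0.17 0.0002 0 0.0002 0; 0.19 0.0002 0 0.0002 0; 0.22 0.0002 0 0.0002 0; 0.26 0.0002 0 0.0002 0; 0.3 0.0002 0 0.0002 0; 0.35 0.0002 0 0.0002 0; 0.4 0.0002 0 0.0002 0' 20; python3 rel.py; python3 - <<'E'
from h import *
p=snap("scene","pics/scene12.png")
a=cv2.imread("pics/scene12.png")
cv2.imwrite("pics/c12.png",cv2.resize(a[150:230,260:340],None,fx=8,fy=7.5,interpolation=cv2.INTER_CUBIC))
E
```

```text
clock: 41.95
eef_pos: [0.5871, -0.0605, 0.1096]
tcp_rot: [-0.0, 0.771, 0.637, -0.0]
ft_force: [0.1, 0.1, -0.5]
width: 0.0341
fixt bore [  0.26 -41.64 113.9 ] bore ang 90.02 rod ang here 89.94 lat(toolY mm) 0.25 dz -1.1 along past tip -126.07
F tool xyz [0.13 0.03 0.53] Mom [-0.032 -0.004 -0.006] t 41.95 w 0.0341 eef [ 0.5871 -0.0605  0.1096]
outer 115.5 bend 66.9 home 1.2
```

View pics/c12.png

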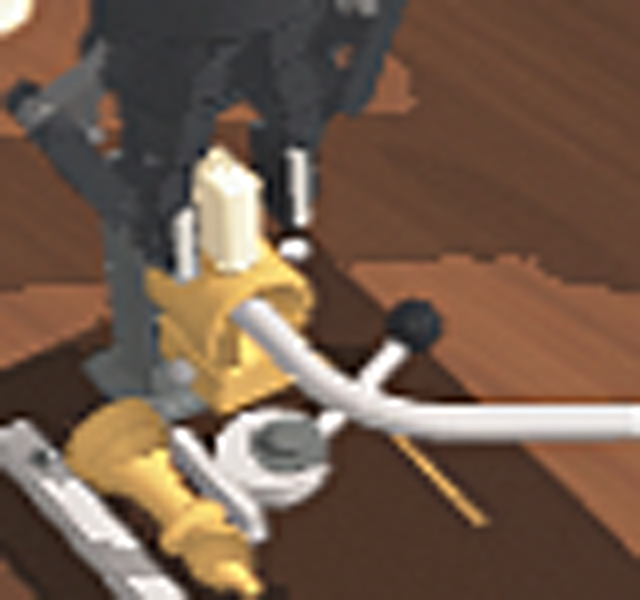

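```bash
python3 -m crank '0.4 0 0 -0.005 0; 0.4 0 0 -0.015 0; 0.4 0 0 -0.03 0; 0.4 0 0 -0.05 0; 0.4 0 0 -0.075 0; 0.4 0 0 -0.10 0; 0.4 0 0 -0.12 0; 0.4 0 0 -0.14 0; 0.4 0 0 -0.15 0; 0.4 0 0 -0.15 0'; python3 - <<'E'
from h import *
p=snap("scene","pics/scene13.png"); q=snap("top","pics/top13.png")
a=cv2.imread("pics/scene13.png");b=cv2.imread("pics/top13.png")
cv2.imwrite("pics/c13.png",np.hstack([cv2.resize(a[150:230,260:340],None,fx=5,fy=5,interpolation=cv2.INTER_CUBIC),cv2.resize(b[150:220,275:355],None,fx=5,fy=400/70,interpolation=cv2.INTER_CUBIC)]))
s=telemetry.get_state();print(s["eef_pos"],s["ft_force"],s["clock"])
E
```

```text
clock: 43.0
eef_pos: [0.5879, -0.0607, 0.2236]
tcp_rot: [0.001, 0.771, 0.637, 0.001]
ft_force: [0.4, -0.6, 0.1]
width: 0.0343
[ 0.58685107 -0.06040047  0.22149962] [ 0.14679996 -0.1928847   0.60400683] 43.1
```

View pics/c13.png

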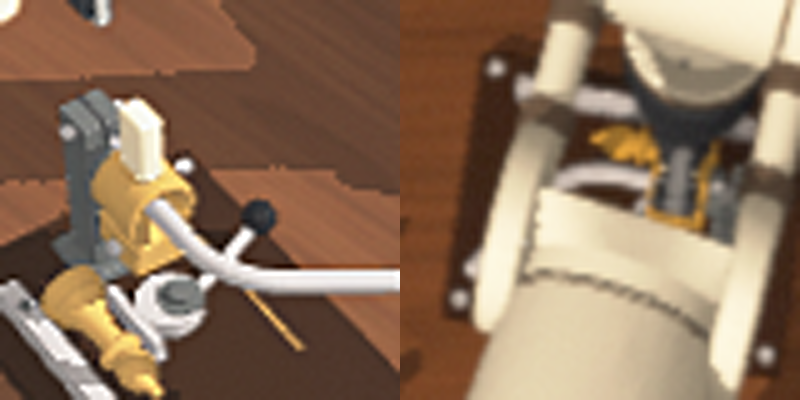

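View pics/scene13.png

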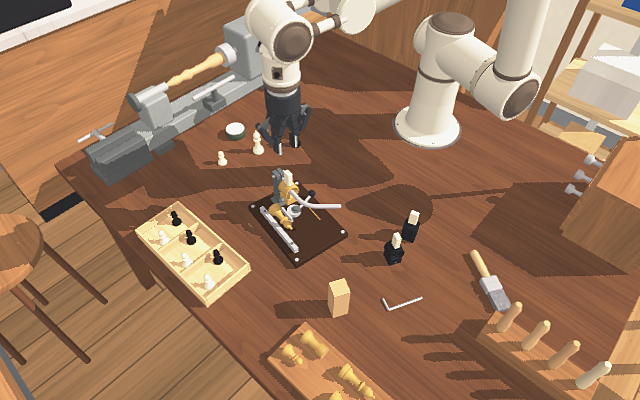

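```bash
python3 -m crank '0.4 0 0 -0.01 0; 0.4 0 0 -0.01 0; 0.4 0 0 -0.01 0; 0.4 0 0 -0.01 0; 0.4 0 0 -0.01 0; 0.4 0 0 -0.01 0; 0.4 0 0 -0.01 0; 0.4 0 0 -0.01 0; 0.4 0 0 -0.01 0; 0.4 0 0 -0.01 0'; python3 - <<'E'
from h import *
from ov import sil
import pickle
x=pickle.load(open("x.pkl","rb"));p=cams.camera("scene"); p2=cams.camera("scene")
old=cv2.imread("pics/scene13.png")[160:215,270:310].astype(int); new=p2["color"][160:215,270:310,::-1].astype(int)
print("motion diff",np.abs(old-new).mean())
a,b,c,d,k=265,160,325,215,10
im=cv2.resize(np.ascontiguousarray(p2["color"][b:d,a:c,::-1]),None,fx=k,fy=k,interpolation=cv2.INTER_CUBIC)
cc,ss=np.cos(x[2]),np.sin(x[2]); h=np.array([0,-.042]); H=np.array([cc*h[0]-ss*h[1]+x[0],ss*h[0]+cc*h[1]+x[1]])
f,dl=sil(H,.1139,90+np.degrees(x[2])); g=lambda X:((proj(p,X)+[-.33,.3]-[a,b]+.5)*k).astype(int)
for w in g(f): cv2.circle(im,tuple(map(int,w)),3,(0,0,255),-1)
for r in dl: cv2.polylines(im,[g(r).reshape(-1,1,2)],True,(255,0,0),1)
cv2.imwrite("pics/o14.png",im)
E
```

```text
clock: 44.1
eef_pos: [0.5872, -0.0605, 0.2296]
tcp_rot: [0.0, 0.771, 0.637, 0.0]
ft_force: [-0.4, -0.4, -0.0]
width: 0.034
motion diff 0.8318181818181818
```

View pics/o14.png

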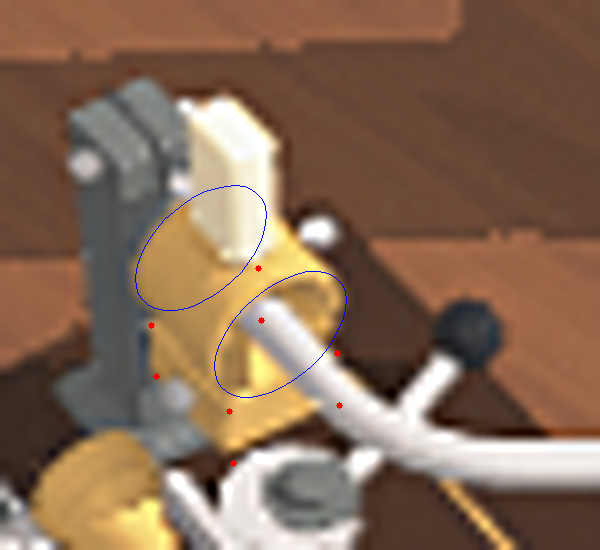

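```bash
python3 -c "
from workcell import job; print(job.hand_in())
from workcell import telemetry; print(telemetry.get_state()['clock'])"
```

```text
the job is handed in; nothing more can be done
None
the job is handed in; nothing more can be done
```

I threaded the brass carrier onto the rod, slid it round the bend and brought it home against the stop collar. Then I let go, lifted the gripper clear and handed the job in at about 44 s. The hand-in gave no verdict.

**What the checks showed**
- **Forces:** Every force reading was under 5 N, except for the carrier's own weight of about 5.5 N. I only read the force at the end of each 1 s move, so peaks within a move were not seen.
- **Waypoints:** By the arm's pose, the bore passed about 5 mm from `rod_outer_mid` and about 1 mm from `rod_bend_mid`.
- **Collar contact:** The force along the rod rose to about 2.7 N within 0.4 mm of the drawn home position. I took that as the stop. I then backed off about 0.6 mm and lowered the carrier until the rod took part of its weight. The arm's pose put it within about 1.2 mm of home when I released it.
- **After release:** In the picture the carrier hangs on the rod by the post. It looked the same 1 s later, with the gripper well above it. I saw no bystander moved, but I only checked that by eye.

**What disagreed**
- **Tool height:** The fingertips looked about 30 mm higher than the reported TCP height. I took the carrier's height from where it stood on the bench instead.
- **Fixture base:** The centre of the base lies about 11 mm from the fixture origin that the rod and post gave. I used the rod and post.
- **Final outline:** The last overlay of the carrier at home was about 1 to 2 pixels off at the foot, as if it sat a few millimetres nearer the post or slightly tilted. The top of the drum was off by about as much, but its right edge matched. I could not settle this from the picture and relied on the collar contact.

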